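# Turn the seasoning row round into the serving rack

### The arm

A 6-joint arm with a two-finger parallel gripper is mounted at the origin on a cart in front of the work surface, level with it; the furniture and walls round the work are solid. World frame = base frame: x ahead of the robot, y to its left, z up, the work surface at z = 0. Lengths are in m, angles in rad, forces in N, time in s.
With the tool pointing down it reaches from about 0.4 to 0.825 m from the base axis. Payload 7 kg.
Tool frame: the origin (TCP) lies midway between the tips of the shut fingers; the grasp point (between the pads) lies 19 mm behind it; z points along the fingers, x is the direction in which the jaws open and shut, and the axes are right-handed (so a half turn about z gives the same grasp; the last joint's range is limited). The gripper opens to 88 mm and grips with 3 to 60 N. Pads are 19 mm wide; open, the fingers measure 130 mm over their backs; the gripper's body (78 mm by 193 mm) begins 47 mm behind the grasp point.
Start: joints at [1.461, 0.359, 0.012, 0, -1.224, -0.288], TCP at [0.261, 0.622, 0.191] pointing down, gripper open.
Joint ranges: [-3.07, 3.07], [-1.43, 2.12], [-1.02, 1.25], [-3.03, 1.67], [-3.05, -0], [-3.03, 3.03]. Speed limits (rad/s): [2.39, 2.39, 3.01, 3.14, 3.14, 3.14].

### API

Orientations are given as [roll, pitch, yaw] about the fixed x, y, z axes, in that order (R = Rz(yaw) Ry(pitch) Rx(roll)).
In Python, from station import arm, grab_frame, camera_params gives the robot as it stands.
- The arm moves only by the shell command python3 -m handwheel 'ROWS' [FORCE]. ROWS is JSON, a list that holds one entry, the list of rows, each a list of 5 numbers: the finger opening in m, from 0 to 0.0876, then the shift along the tool's x, y, z in m, then the turn about the tool's z in degrees. A call has 1 to 20 rows; each row is the pose to reach, as a shift and turn from the pose measured when the call began, along the tool's axes at that moment; what a row does not reach only later rows make up. A row lasts 1/12 s, in which the tool goes at most 41.7 mm and 7.16 degrees, less where a joint would pass 70% of its speed; a pose out of reach is approached as far as the arm can. A call with a gripper value outside its range is refused whole. The fingers move at their own pace and stop on an object; FORCE is the grip in N (left out, the last holds). Time passes only in rows, so rows that repeat a pose let the fingers close. It gives the time, the measured TCP pose, the force and the opening at its end, in the units of the state.
- arm.get_state(): the state, without advancing time (a new reading comes with each control period).
- grab_frame(name): name is "side" or "top"; returns the picture (480x640x3 uint8, blue, green, red); there is no depth.
- camera_params(name): a dict with "intrinsics" (3x3 intrinsics, pixels), "R" (3x3) and "t" (3): a world point X has camera coordinates R X + t. Camera axes: x right, y down, z forward; pixel columns grow to the right and rows downward; lengths in m; the calibration is good to about 2 mm. A picture is of the moment at which its call begins. camera_params takes no time and is no camera call.
- arm.job_done(): hands the job in, once; it reports no verdict.
The state is a dict: "t": time; "q": joint angles; "qd": joint speeds; "joint_efforts": joint torques, N m; "eef_pos": TCP position; "ee_rot": TCP orientation; "force": force on the tool from outside, world axes, zero at the start; "moment": the same for the moment, N m; "width": finger opening in m.
Only numpy, scipy, OpenCV 4.12 (cv2) and the standard library are available. Lean on these libraries where they do the work, as an engineer would, in place of code of your own. Each camera call takes 0.05 s, during which the arm holds its last target.

### The job

The seasonings are to be read from the guests' side, so move the four containers standing in the wooden rack into the dark metal rack in the reverse order: the one furthest left in the wooden rack (seen from where you stand) goes furthest right in the dark one, and so on, one container to each compartment. Set each one down upright on the floor of its compartment and do not knock any of them over.

Things in the scene. Friction and masses are not known exactly. Their poses are not given: they have to be found in the camera images.
- pepper_jar_centre (a point): Glass pepper jar with a red cap, cylinder 45 mm in diameter, 108 mm tall, about 0.11 kg. Firm to grip anywhere on its straight side. This point lies on its axis, half-way up (54 mm above its foot); own z is up when it stands. It stands loose in one of the wooden rack's compartments at the start.
- steel_shaker_centre (a point): Stainless steel shaker with a perforated dome top; straight cylinder 48 mm in diameter up to 70 mm above its foot, 88 mm tall in all, about 0.16 kg. Grip the straight side. This point lies on its axis, half-way up (44 mm above its foot); own z is up when it stands. It stands loose in one of the wooden rack's compartments at the start.
- wooden_mill_centre (a point): Dark wooden spice mill with a small steel knob on top; foot 50 mm in diameter, narrow waist (38 mm at 40 mm above the foot), straight head 42 mm in diameter between 65 and 88 mm above the foot, 105 mm tall in all, about 0.16 kg. Grip the head. This point lies on its axis, half-way up (52 mm above its foot); own z is up when it stands. It stands loose in one of the wooden rack's compartments at the start.
- mustard_pot_centre (a point): White ceramic mustard pot, its lid with a small knob fixed on; straight cylinder 50 mm in diameter between 8 and 66 mm above its foot, lid rim 52 mm, 88 mm tall in all, about 0.16 kg. Grip the straight side. This point lies on its axis, half-way up (44 mm above its foot); own z is up when it stands. It stands loose in one of the wooden rack's compartments at the start.
- mat_pepper_jar: Cork mat, 64 x 64 x 2 mm, fixed in that compartment of the wooden rack in which the pepper jar stands at the start (the four mats look alike and are dealt afresh each time). It stays there and so marks the place. Origin: centre of its underside; axes as the wooden rack's.
- mat_steel_shaker: Cork mat, 64 x 64 x 2 mm, fixed in that compartment of the wooden rack in which the steel shaker stands at the start (the four mats look alike and are dealt afresh each time). It stays there and so marks the place. Origin: centre of its underside; axes as the wooden rack's.
- mat_wooden_mill: Cork mat, 64 x 64 x 2 mm, fixed in that compartment of the wooden rack in which the wooden mill stands at the start (the four mats look alike and are dealt afresh each time). It stays there and so marks the place. Origin: centre of its underside; axes as the wooden rack's.
- mat_mustard_pot: Cork mat, 64 x 64 x 2 mm, fixed in that compartment of the wooden rack in which the mustard pot stands at the start (the four mats look alike and are dealt afresh each time). It stays there and so marks the place. Origin: centre of its underside; axes as the wooden rack's.
- wooden_rack: Brown wooden rack, full at the start, 322 x 88 mm (y, x), fixed, with low wire loops at the ends. One row of four open 68 mm square compartments, walls 10 mm thick and 24 mm high; centres at own y = +117, +39, -39, -117 mm, x = 0; inner floor 6 mm above the worktop. Origin: centre of its underside, on the worktop; own y runs along the row to the robot's left (within 15 degrees), x away from it.
- dark_rack: Dark metal rack of the same form, empty at the start, 322 x 88 mm (y, x), fixed, with low wire loops at the ends. One row of four open 68 mm square compartments, walls 10 mm thick and 24 mm high; centres at own y = +117, +39, -39, -117 mm, x = 0; inner floor 6 mm above the worktop. Origin: centre of its underside, on the worktop; own y runs along the row to the robot's left (within 15 degrees), x away from it.
Not all that is in view belongs to the job. What is shaped like the part that bears wooden_mill_centre but orange or pink is not meant.

How it is judged:
By the outcome, as a careful person would: the job done as asked, in the order asked, and still so for the second after the job is handed in, with the robot touching nothing.
It also fails if it takes over 96 s, if anything falls off the work surface, if the arm or the gripper's body presses on something with over 40 N, if the wrist force passes 120 N, or if a joint passes its speed limit or range.

## Working session

There is one attempt and no reset: what is moved stays moved. The work goes in short steps, Python scripts to look and compute and a shell command to move; the robot and the scene stay as the last step left them, time stands still between calls to the robot, and variables do not carry over. Pictures are saved under pics/ and viewed, and the job is handed in when it is done.

```bash
ls; mkdir -p pics; python3 - <<'E'
from station import arm, grab_frame, camera_params
import cv2
s=arm.get_state()
for k,v in s.items(): print(k,v)
for n in("side","top"):
    cv2.imwrite(f"pics/{n}0.png",grab_frame(n)); print(n,camera_params(n))
E
```

```text
pics
t 0.0
q [ 1.46111250e+00  3.59360224e-01  1.10763394e-02 -3.53872252e-04
 -1.22407740e+00 -2.88110069e-01]
qd [ 0.00064746 -0.00241725  0.0002175  -0.00100763 -0.00224379  0.00176587]
joint_efforts [ 8.32399819e-04 -5.82725751e+01  2.93051648e+01  6.99758291e+00
  6.78404438e-03 -1.48048230e-04]
eef_pos [0.26129699 0.62179701 0.1902469 ]
ee_rot [-3.14146690e+00 -1.59498499e-03 -1.96871083e+00]
force [-0.19622454 -0.33400915  0.94126373]
moment [-0.0376519  -0.02385243 -0.00579061]
width 0.08722631825690784
side {'intrinsics': array([[437.47189556,   0.        , 320.86633461],
       [  0.        , 437.47189556, 242.05619855],
       [  0.        ,   0.        ,   1.        ]]), 'R': array([[ 9.78026368e-01, -2.08480121e-01, -6.80622542e-04],
       [-1.45413132e-01, -6.79818449e-01, -7.18819794e-01],
       [ 1.49396938e-01,  7.03123684e-01, -6.95196116e-01]]), 't': array([-0.517065  ,  0.11384315,  0.84973164])}
top {'intrinsics': array([[477.11696048,   0.        , 310.92334674],
       [  0.        , 477.11696048, 238.79038236],
       [  0.        ,   0.        ,   1.        ]]), 'R': array([[-0.00827673, -0.99991253, -0.01031643],
       [-0.99791973,  0.00891898, -0.06384872],
       [ 0.06393514,  0.00976651, -0.99790626]]), 't': array([0.02556655, 0.52488281, 0.89116989])}
```

View pics/side0.png

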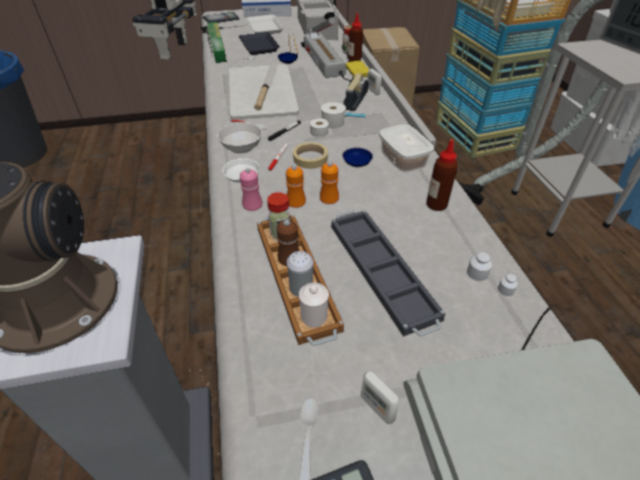

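View pics/top0.png

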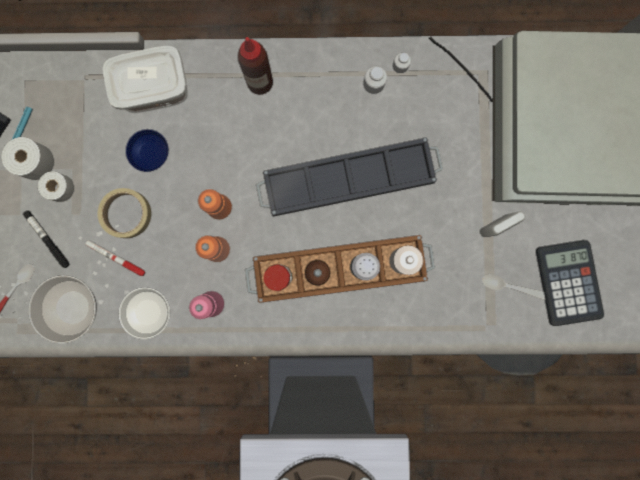

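The top view shows the wooden rack at (340,268), holding from left to right the red pepper cap (277,277), mill (317,271), shaker (365,265) and mustard pot (408,261). The empty dark rack is at (350,177). Next I'll measure both racks and the containers.

```bash
cat > h.py <<'E'
import numpy as np, cv2
from station import arm, grab_frame, camera_params
from scipy.spatial.transform import Rotation as Ro
def ray(n,uv,z):
    p=camera_params(n);K,R,t=p["intrinsics"],p["R"],np.array(p["t"])
    c=-R.T@t; d=R.T@np.linalg.inv(K)@np.array([uv[0],uv[1],1.]); return c+d*(z-c[2])/d[2]
def proj(n,X):
    p=camera_params(n);x=p["intrinsics"]@(p["R"]@np.array(X)+p["t"]); return x[:2]/x[2]
def shift(target,yaw):
    "tool-axes shift (mm) and turn (deg) to TCP target, from the measured pose"
    s=arm.get_state();R=Ro.from_euler('xyz',s['ee_rot']).as_matrix()
    d=R.T@(np.array(target)-s['eef_pos'])
    dy=(np.degrees(s['ee_rot'][2])-np.degrees(yaw)+180)%360-180
    return np.round(d*1000,1),round(dy,2)
E
python3 - <<'E'
from h import *
im=cv2.imread("pics/top0.png");hsv=cv2.cvtColor(im,cv2.COLOR_BGR2HSV)
big=im.copy()
def rect(mask,roi,name):
    m=np.zeros_like(mask);x0,y0,x1,y1=roi;m[y0:y1,x0:x1]=mask[y0:y1,x0:x1]
    m=cv2.morphologyEx(m,cv2.MORPH_OPEN,np.ones((3,3)));m=cv2.morphologyEx(m,cv2.MORPH_CLOSE,np.ones((15,15)))
    c=max(cv2.findContours(m,0,2)[0],key=cv2.contourArea)
    b=cv2.boxPoints(cv2.minAreaRect(c));print(name,b.round(1).tolist())
    cv2.drawContours(big,[b.astype(int)],0,(0,255,0),1)
    W=np.array([ray("top",p,.024)[:2] for p in b],np.float32)
    (c0,sz,a)=cv2.minAreaRect(W);print("world",c0,sz,a);
    B=cv2.boxPoints((c0,sz,a));e=[B[(i+1)%4]-B[i] for i in range(4)];L=max(e,key=np.linalg.norm)
    L=L*np.sign(L[1]);print("theta deg",np.degrees(np.arctan2(-L[0],L[1])))
H,S,V=cv2.split(hsv)
rect(((H<22)&(S>90)&(V>40)).astype(np.uint8)*255,(235,225,440,310),"wood")
rect(((V<100)).astype(np.uint8)*255,(262,130,437,222),"dark")
cv2.imwrite("pics/m0.png",cv2.resize(big[120:320,220:460],(800,600)[:1]+(667,))[:600])
for n,uv,z in(("pep",(277,277),.116),("mill",(317.5,269.5),.11),("shak",(366,264.5),.096),("must",(409,260),.096)):print(n,ray("top",uv,z))
cv2.imwrite("pics/m1.png",cv2.resize(im[220:320,240:440],(800,400),interpolation=cv2.INTER_CUBIC))
E
```

```text
wood [[252.60000610351562, 256.8999938964844], [420.6000061035156, 234.8000030517578], [426.6000061035156, 280.1000061035156], [258.6000061035156, 302.29998779296875]]
world (0.46829497814178467, -0.032565340399742126) (0.08583323657512665, 0.3194426894187927) 7.0178632736206055
theta deg 7.0178633
dark [[262.3999938964844, 170.89999389648438], [427.0, 137.0], [436.3999938964844, 182.6999969482422], [271.79998779296875, 216.60000610351562]]
world (0.6423468589782715, -0.05356067419052124) (0.08955463021993637, 0.32092830538749695) 11.171375274658203
theta deg 11.171375
pep [0.45462945 0.07786693 0.116     ]
mill [0.46669278 0.00938637 0.11      ]
shak [ 0.47462064 -0.07459221  0.096     ]
must [ 0.48176524 -0.14895415  0.096     ]
```

View pics/m0.png

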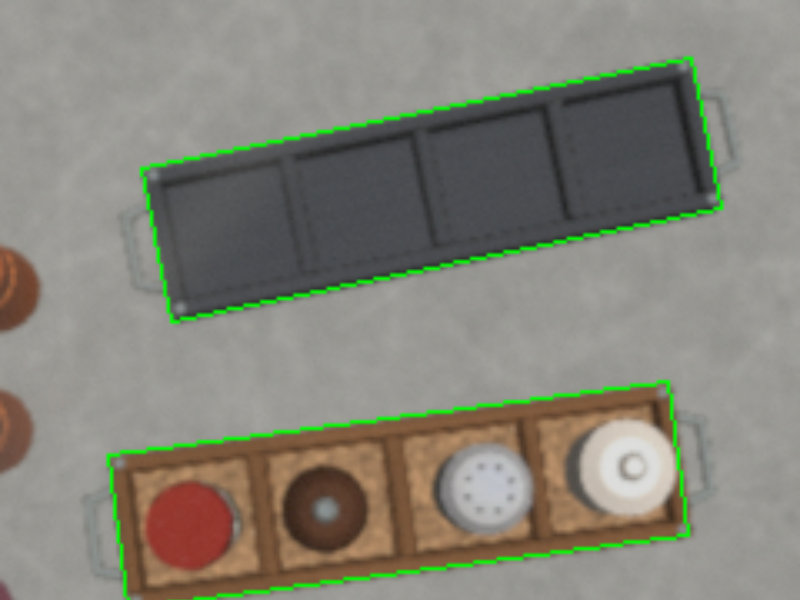

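View pics/m1.png

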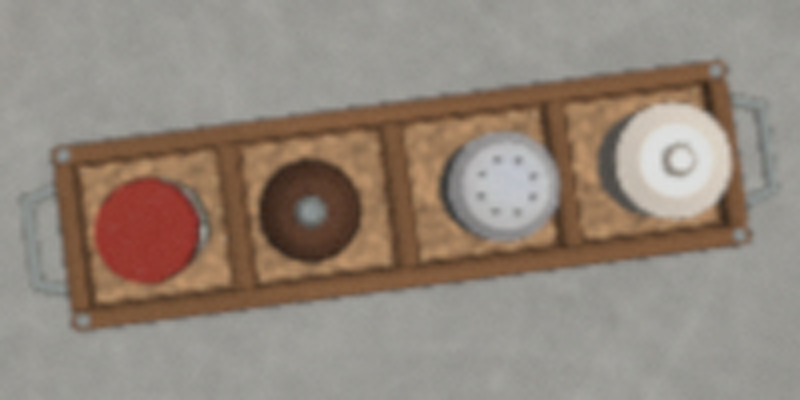

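```bash
cat >> h.py <<'E'
def rk(c,th,y,x=0):
    t=np.radians(th); return np.array([c[0]+x*np.cos(t)-y*np.sin(t), c[1]+x*np.sin(t)+y*np.cos(t)])
WC,WT=(.4683,-.0326),7.0
DC,DT=(.6423,-.0536),11.2
E
python3 - <<'E'
from h import *
im=cv2.imread("pics/side0.png")
for c,t in((WC,WT),(DC,DT)):
    for y in(-.161,.161):
        for x in(-.044,.044):
            u=proj("side",[*rk(c,t,y,x),.024]);cv2.circle(im,tuple(int(round(v*16)) for v in u),24,(0,255,0),-1,shift=4)
    print([rk(c,t,y).round(4).tolist() for y in(.117,.039,-.039,-.117)])
tops={"pep":((276.4,277.2),.116),"mill":((317.4,272.1),.113),"shak":((365,266.6),.086),"must":((409.6,259.4),.096)}
for n,(uv,z) in tops.items():
    p=ray("top",uv,z);u=proj("side",p);print(n,p.round(4),u.round(1))
    for zz,col in((z,(255,0,255)),(.008,(255,255,0))):
        q=proj("side",[p[0],p[1],zz]);cv2.circle(im,tuple(int(round(v*16)) for v in q),16,col,-1,shift=4)
cv2.imwrite("pics/m2.png",cv2.resize(im[180:360,240:460],(733,600),interpolation=cv2.INTER_CUBIC))
E
```

```text
[[0.454, 0.0835], [0.4635, 0.0061], [0.4731, -0.0713], [0.4826, -0.1487]]
[[0.6196, 0.0612], [0.6347, -0.0153], [0.6499, -0.0919], [0.665, -0.1684]]
pep [0.4543 0.0789 0.116 ] [277.1 198.3]
mill [0.4623 0.0096 0.113 ] [286.3 220.8]
shak [ 0.4711 -0.0738  0.086 ] [298.7 260.3]
must [ 0.4828 -0.15    0.096 ] [312.9 286.8]
```

View pics/m2.png

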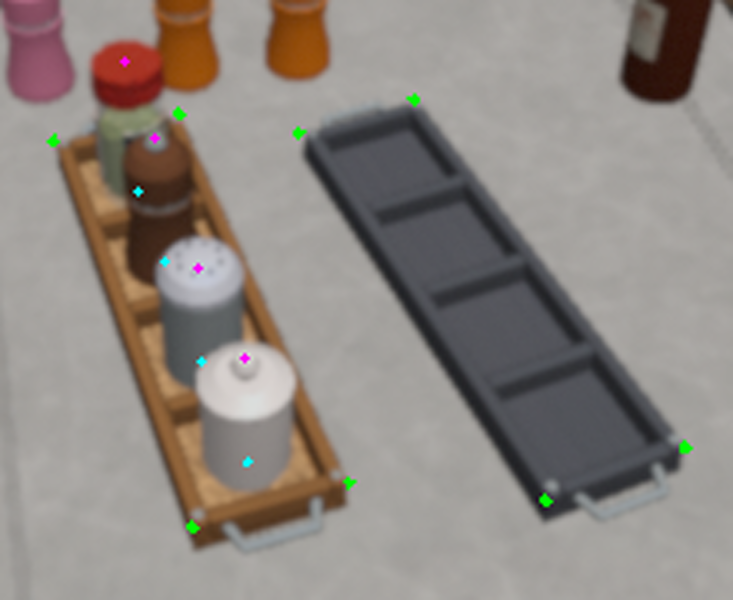

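Racks and containers agree between the two views to about 3 mm. Next is the hover above the pepper jar.

```bash
python3 - <<'E'
from h import *
print(shift([.4543,.0785,.19],np.radians(-173)))
E
```

```text
(array([ 426.1, -388.4,    1. ]), np.float64(60.2))
```

```bash
python3 -m handwheel '[[[0.085,0.014,-0.013,0,2],[0.085,0.040,-0.036,0,6],[0.085,0.068,-0.062,0,10],[0.085,0.097,-0.088,0,14],[0.085,0.125,-0.114,0,18],[0.085,0.153,-0.140,0,22],[0.085,0.182,-0.166,0,26],[0.085,0.210,-0.192,0,30],[0.085,0.239,-0.218,0,34],[0.085,0.267,-0.243,0,38],[0.085,0.295,-0.269,0,42],[0.085,0.324,-0.295,0,46],[0.085,0.352,-0.321,0,50],[0.085,0.381,-0.347,0,54],[0.085,0.405,-0.369,0,57],[0.085,0.420,-0.383,0.001,59.5],[0.085,0.426,-0.388,0.001,60.2],[0.085,0.426,-0.388,0.001,60.2]]]' 30
python3 - <<'E'
from h import *
print(shift([.4543,.0785,.19],np.radians(-173)), shift([.4543,.0785,.066],np.radians(-173)))
for n in("side","top"): cv2.imwrite(f"pics/{n}1.png",grab_frame(n))
E
```

```text
t: 1.6
eef_pos: [0.4539, 0.0772, 0.1897]
ee_rot: [-3.14, -0.001, -3.022]
force: [-0.2, 0.2, 0.3]
width: 0.0851
(array([-0.5,  1.3, -0.3]), np.float64(-0.17)) (array([ -0.7,   1.5, 123.7]), np.float64(-0.17))
```

View pics/side1.png

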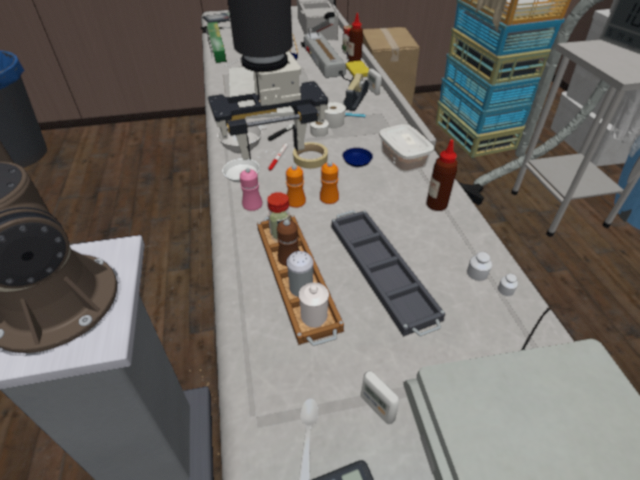

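```bash
python3 - <<'E'
from h import *
s=arm.get_state();print(s['eef_pos'],s['q'].round(3) if hasattr(s['q'],'round') else s['q'],proj("side",s['eef_pos']),proj("top",s['eef_pos']),proj("side",[.4543,.0785,.116]))
E
```

```text
[0.45379533 0.0788679  0.18985444] [ 6.020e-01 -1.000e-03 -4.400e-01  1.000e-03 -1.133e+00 -4.800e-01] [274.14718294 168.06962963] [272.43485602 278.32503137] [277.13054715 198.43092731]
```

View pics/top1.png

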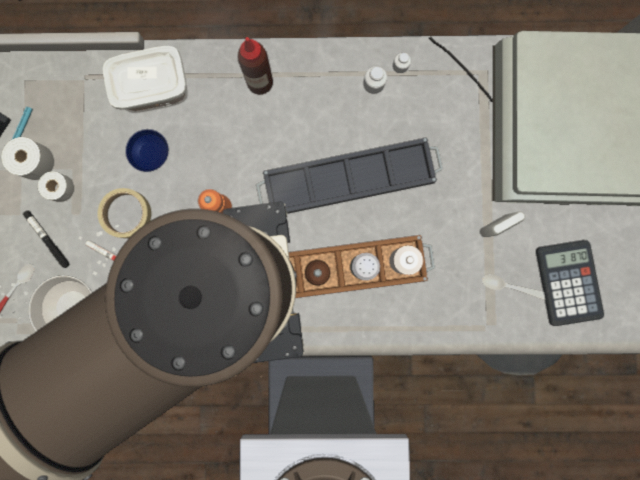

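```bash
python3 - <<'E'
from h import *
s=arm.get_state()
im=cv2.imread("pics/side1.png")
R=Ro.from_euler('xyz',s['ee_rot']).as_matrix()
for dx in(-.043,0,.043):
    q=proj("side",s['eef_pos']+R@[dx,0,0]);cv2.circle(im,tuple(int(round(v*16)) for v in q),16,(0,0,255),-1,shift=4)
cv2.imwrite("pics/m3.png",cv2.resize(im[60:240,190:410],(733,600),interpolation=cv2.INTER_CUBIC))
E
```

```text
(no output)
```

View pics/m3.png

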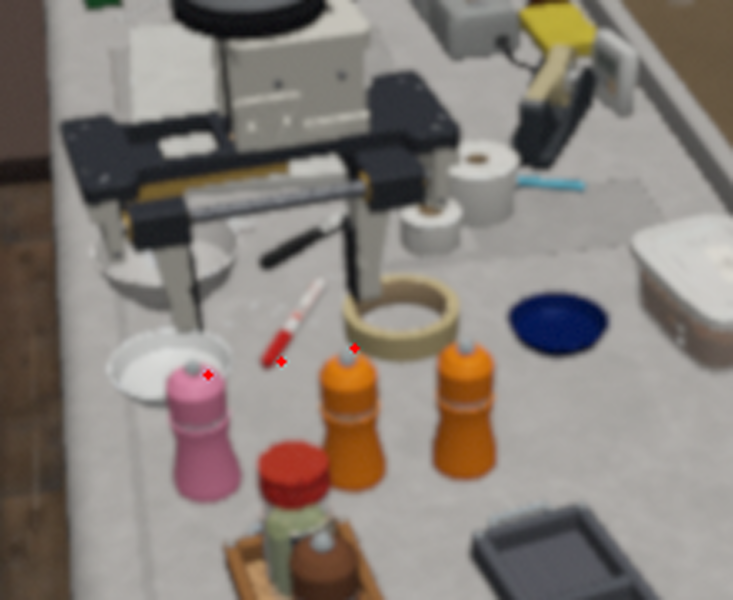

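```bash
python3 - <<'E'
from h import *
s=arm.get_state()
R=Ro.from_euler('xyz',s['ee_rot']).as_matrix()
out=[]
for n in("side","top"):
    im=cv2.imread(f"pics/{n}1.png")
    for z,col in((-.066,(0,255,0)),(-.1,(255,255,0)),(0,(0,0,255))):
      for dx in(-.0965,.0965):
        for dy in(-.039,.039):
          q=proj(n,s['eef_pos']+R@[dx*(1 if z else .45),dy if z else 0,z]);cv2.circle(im,tuple(int(round(v*16)) for v in q),16,col,-1,shift=4)
    o=(60,190) if n=="side" else (180,180)
    out.append(cv2.resize(im[o[0]:o[0]+200,o[1]:o[1]+150],(390,520),interpolation=cv2.INTER_CUBIC))
cv2.imwrite("pics/m4.png",np.hstack(out))
E
```

```text
(no output)
```

View pics/m4.png

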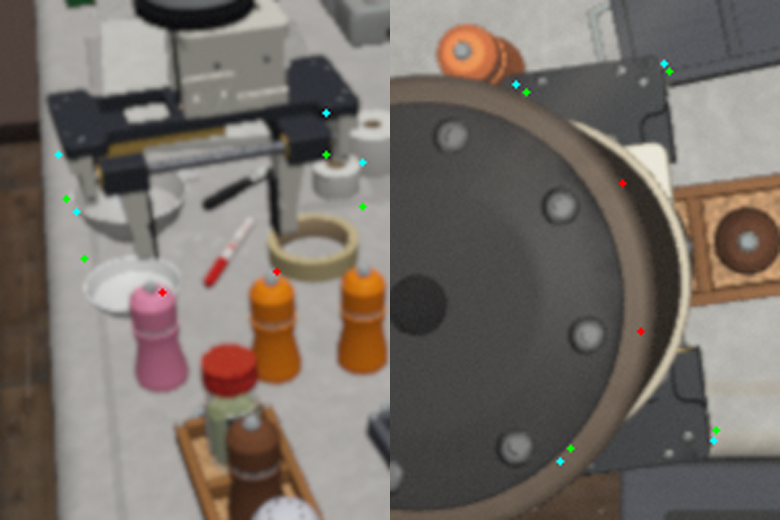

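The top view agrees with the reported pose. In the side view the open fingertips sit about 14 px higher than projected, which could be a z offset. I'll lower part way and check.

```bash
python3 -m handwheel '[[[0.087,-0.0005,0.0015,0.01,0],[0.087,-0.0005,0.0015,0.03,0],[0.087,-0.0005,0.0015,0.05,0],[0.087,-0.0005,0.0015,0.06,0],[0.087,-0.0005,0.0015,0.06,0],[0.087,-0.0005,0.0015,0.06,0]]]'
cat > ov.py <<'E'
import sys
from h import *
s=arm.get_state();tag=sys.argv[1]
x,y,w,h,k=[float(a) for a in sys.argv[2:7]];n=sys.argv[7] if len(sys.argv)>7 else "side"
im=grab_frame(n);cv2.imwrite(f"pics/raw{tag}.png",im)
R=Ro.from_euler('xyz',s['ee_rot']).as_matrix()
for dx in(-.043,0,.043):
    q=proj(n,s['eef_pos']+R@[dx,0,0]);cv2.circle(im,tuple(int(round(v*16)) for v in q),14,(0,0,255),-1,shift=4)
x,y,w,h=map(int,(x,y,w,h))
cv2.imwrite(f"pics/o{tag}.png",cv2.resize(im[y:y+h,x:x+w],None,fx=k,fy=k,interpolation=cv2.INTER_CUBIC))
print(s['eef_pos'],s['width'],s['force'])
E
python3 ov.py 5 190 80 200 160 3.5
```

```text
t: 2.2
eef_pos: [0.4538, 0.0808, 0.1296]
ee_rot: [-3.139, -0.002, -3.018]
force: [-0.8, 0.0, 0.8]
width: 0.0871
[0.45384803 0.08080267 0.12961393] 0.08714007759070595 [-0.84572479  0.00695492  0.75957605]
```

View pics/o5.png

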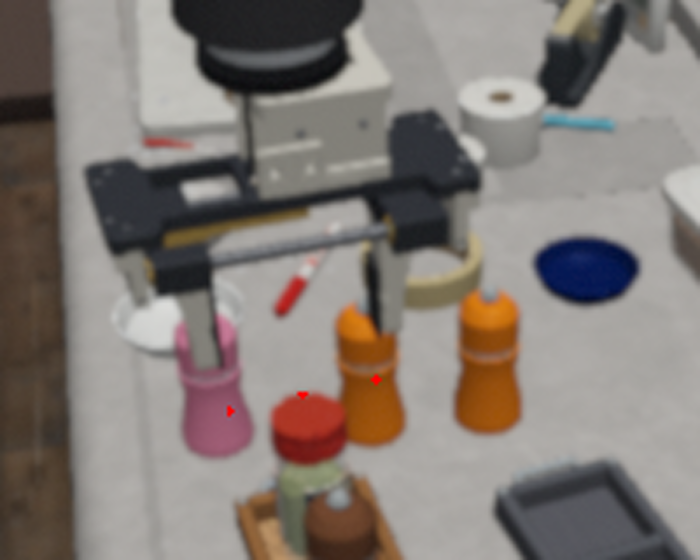

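```bash
python3 -m handwheel '[[[0.045,0,0,0,0],[0.045,0,0,0,0],[0.045,0,0,0,0],[0.045,0,0,0,0],[0.045,0,0,0,0],[0.045,0,0,0,0]]]'
python3 ov.py 6 190 80 200 160 3.5
```

```text
t: 2.75
eef_pos: [0.4545, 0.081, 0.1305]
ee_rot: [-3.14, -0.0, -3.018]
force: [0.5, 0.4, -0.4]
width: 0.0524
[0.45453063 0.08095251 0.13052533] 0.052399502278033326 [ 0.51939992  0.36241768 -0.39896332]
```

View pics/o6.png

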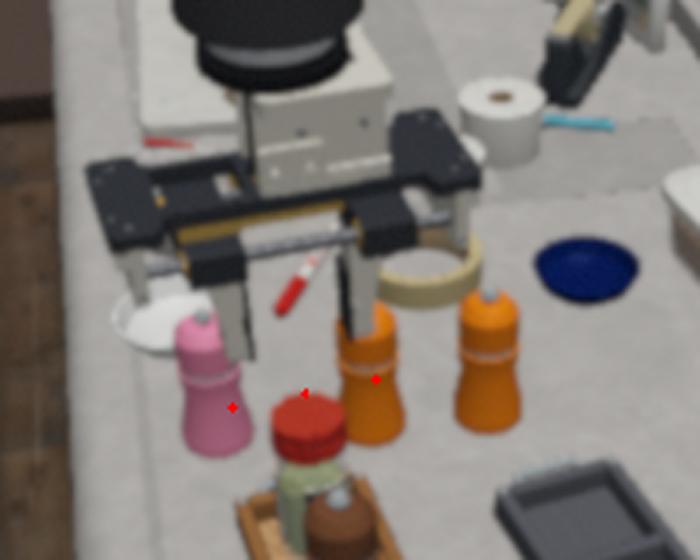

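```bash
python3 - <<'E'
from h import *
def tri(a,b):
    P=[]
    for n in("top","side"):
        p=camera_params(n);P.append(p["intrinsics"]@np.c_[p["R"],p["t"]])
    X=cv2.triangulatePoints(P[0],P[1],np.array(a,float),np.array(b,float))[:,0];X=X[:3]/X[3]
    print(X.round(4),proj("top",X)-a,proj("side",X)-b);return X
A=tri((303,355),(215,113));B=tri((282,202),(326.5,95))
d=B-A;print(np.linalg.norm(d),np.degrees(np.arctan2(d[1],d[0])))
y=np.array([-np.sin(np.radians(7)),np.cos(np.radians(7)),0])
print("centre if 78 wide",(A+B)/2+.039*y)
for v in([.4543,.0789,.1305],[.4543,.0789,.1605],[.4543,.1189,.1305]): print(proj("side",v))
E
```

```text
[0.3644 0.0286 0.34  ] [ 0.01096508 -0.29114034] [-0.2656491 -0.0033068]
[0.55   0.0532 0.3397] [-0.01324065  0.08699209] [ 0.07640001 -0.00972579]
0.18728672719110287 7.540908555406419
centre if 78 wide [0.45244996 0.07958843 0.33982588]
[276.59859612 192.64395623]
[275.51655871 180.49719146]
[273.95917808 181.10462471]
```

```bash
python3 - <<'E'
from h import *
# z such that, on rack-y plane through gripper centre (y offset -0.0095 = near face of finger)
def zon(uv,off):
    p=camera_params("side");c=-p["R"].T@p["t"];d=p["R"].T@np.linalg.inv(p["intrinsics"])@np.array([uv[0],uv[1],1.])
    t=np.radians(7);n=np.array([-np.sin(t),np.cos(t),0]);g=np.array([.4535,.0795,0])+off*n
    return (c+d*((g-c)@n)/(d@n)).round(4)
for nm,uv in(("tipL",(260,182.3)),("tipR",(296,175)),("knL",(255,160)),("knR",(292,151))):print(nm,zon(uv,-.0095))
E
```

```text
tipL [0.4232 0.0662 0.17  ]
tipR [0.4949 0.075  0.1703]
knL [0.419  0.0657 0.2214]
knR [0.4895 0.0743 0.2259]
```

```bash
python3 -m handwheel '[[[0.087,0,0.001,0,0],[0.087,0,0.001,0,0],[0.087,0,0.001,0,0],[0.087,0,0.001,0,0],[0.087,0,0.001,0,0],[0.087,0,0.001,0.01,0],[0.087,0,0.001,0.03,0],[0.087,0,0.001,0.05,0],[0.087,0,0.001,0.063,0],[0.087,0,0.001,0.063,0],[0.087,0,0.001,0.063,0]]]'
python3 ov.py 7 190 100 200 160 3.5
```

```text
t: 3.72
eef_pos: [0.4541, 0.0815, 0.0672]
ee_rot: [-3.139, -0.002, -3.018]
force: [0.3, 0.4, 0.2]
width: 0.0872
[0.45406895 0.08151592 0.06722893] 0.08722549223721159 [0.28822702 0.44017812 0.17965646]
```

View pics/o7.png

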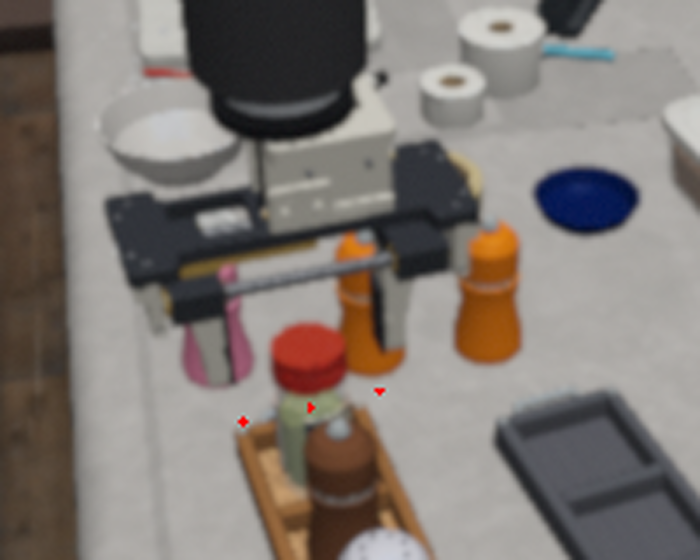

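The visible tips are level with the jar's cap, while the reported z is 0.067. The reported z therefore looks about 38 mm low compared with the picture. I'll go down in small steps and watch the force.

```bash
python3 -m handwheel '[[[0.087,0,0,0.007,0],[0.087,0,0,0.015,0],[0.087,0,0,0.015,0]]]'; python3 -m handwheel '[[[0.087,0,0,0.003,0],[0.087,0,0,0.005,0],[0.087,0,0,0.005,0]]]'
python3 ov.py 8 190 100 200 160 3.5
```

```text
t: 4.02
eef_pos: [0.4542, 0.0817, 0.052]
ee_rot: [-3.14, -0.001, -3.018]
force: [-0.2, 1.0, 0.1]
width: 0.0872
t: 4.27
eef_pos: [0.4539, 0.0815, 0.0466]
ee_rot: [-3.14, -0.002, -3.018]
force: [-0.5, -0.5, 0.2]
width: 0.087
[0.45389602 0.08152485 0.04659116] 0.08701579534370846 [-0.52376623 -0.45091401  0.19422252]
```

View pics/o8.png

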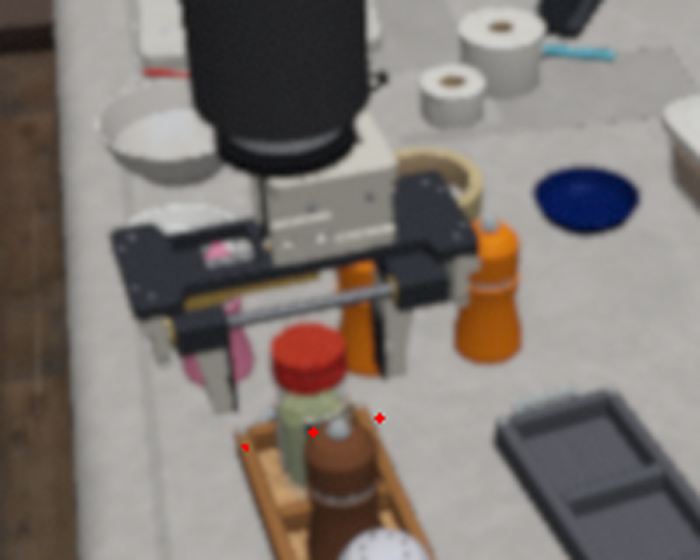

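```bash
python3 -m handwheel '[[[0.087,0,0,0.003,0],[0.087,0,-0.001,0.006,0],[0.087,0,-0.002,0.006,0]]]'; python3 -m handwheel '[[[0.087,0,0,0.002,0],[0.087,0,0,0.004,0],[0.087,0,0,0.006,0],[0.087,0,0,0.006,0]]]'
python3 ov.py 9 200 120 150 130 4.4
```

```text
t: 4.57
eef_pos: [0.454, 0.0794, 0.0403]
ee_rot: [-3.139, -0.002, -3.018]
force: [-0.0, -0.3, -0.5]
width: 0.0874
t: 4.9
eef_pos: [0.4537, 0.0792, 0.0338]
ee_rot: [-3.139, -0.003, -3.018]
force: [-1.2, 0.8, 0.2]
width: 0.0875
[0.45366611 0.07921204 0.03384669] 0.08745607843428076 [-1.23954561  0.84066486  0.20172564]
```

View pics/o9.png

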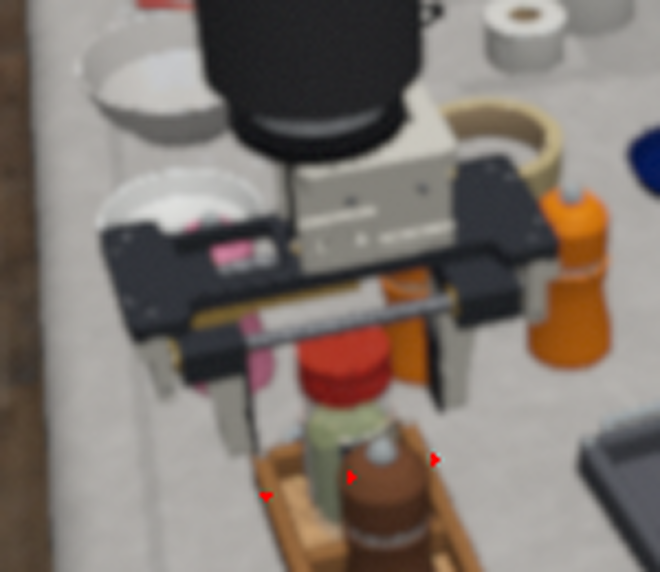

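```bash
python3 -m handwheel '[[[0.087,0,0,0.003,0],[0.087,0,0,0.006,0],[0.087,0,0,0.006,0],[0.03,0,0,0.006,0],[0.03,0,0,0.006,0],[0.03,0,0,0.006,0],[0.03,0,0,0.006,0],[0.03,0,0,0.006,0],[0.03,0,0,0.006,0],[0.03,0,0,0.006,0],[0.03,0,0,0.006,0],[0.03,0,0,0.006,0],[0.03,0,0,0.006,0]]]' 30
python3 ov.py 10 200 120 150 130 4.4
```

```text
t: 6.03
eef_pos: [0.4539, 0.0793, 0.0281]
ee_rot: [-3.139, -0.002, -3.018]
force: [0.7, -0.2, 0.8]
width: 0.0443
[0.45388357 0.07931401 0.02813407] 0.04427776999440271 [ 0.71887217 -0.24076391  0.78124265]
```

View pics/o10.png

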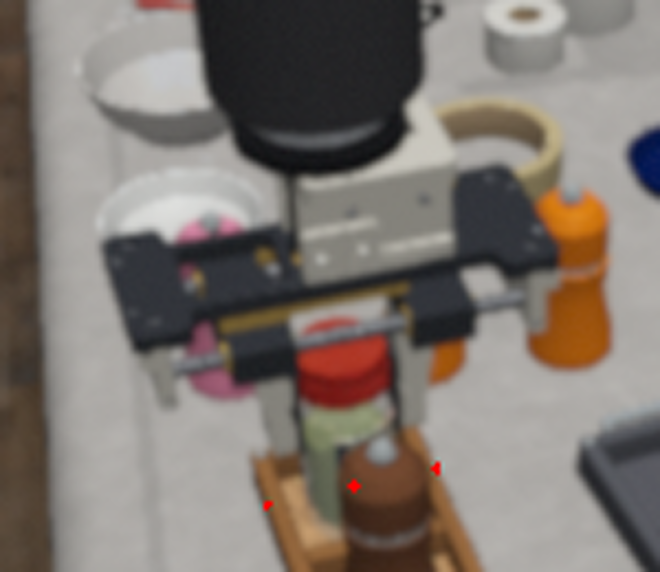

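The fingers stopped at 44 mm on the jar's sides. Now lifting.

```bash
python3 -m handwheel '[[[0.03,0,0,-0.008,0],[0.03,0,0,-0.025,0],[0.03,0,0,-0.05,0],[0.03,0,0,-0.075,0],[0.03,0,0,-0.1,0],[0.03,0,0,-0.12,0],[0.03,0,0,-0.127,0],[0.03,0,0,-0.127,0]]]' 30
python3 - <<'E'
from h import *
DC=(.6423,-.0556)
p=rk(DC,DT,-.117);print(p,shift([*p,.155],np.radians(-168.8)))
E
```

```text
t: 6.75
eef_pos: [0.4551, 0.0802, 0.1572]
ee_rot: [-3.141, 0.001, -3.018]
force: [0.4, -0.2, -0.6]
width: 0.0441
[ 0.66502542 -0.17037175] (array([-177.5, -274.5,    2.6]), np.float64(-4.13))
```

```bash
python3 -m handwheel '[[[0.03,-0.006,-0.009,0,0],[0.03,-0.02,-0.031,0,-0.4],[0.03,-0.037,-0.057,0,-0.8],[0.03,-0.054,-0.084,0,-1.2],[0.03,-0.071,-0.110,0,-1.6],[0.03,-0.089,-0.137,0,-2],[0.03,-0.106,-0.164,0,-2.4],[0.03,-0.123,-0.190,0,-2.8],[0.03,-0.140,-0.217,0,-3.2],[0.03,-0.157,-0.243,0,-3.6],[0.03,-0.170,-0.263,0,-4],[0.03,-0.1775,-0.2745,0,-4.1],[0.03,-0.1775,-0.2745,0,-4.1],[0.03,-0.1775,-0.2745,0,-4.1]]]'
python3 - <<'E'
from h import *
DC=(.6423,-.0556)
p=rk(DC,DT,-.117);print(p,shift([*p,.027],np.radians(-168.8)))
for n in("side","top"): cv2.imwrite(f"pics/{n}2.png",grab_frame(n))
a=cv2.imread("pics/side2.png")[130:380,230:480];b=cv2.imread("pics/top2.png")[90:340,220:470]
cv2.imwrite("pics/m5.png",cv2.resize(np.hstack([a,b]),(800,400),interpolation=cv2.INTER_CUBIC))
E
```

```text
t: 7.92
eef_pos: [0.664, -0.1708, 0.1548]
ee_rot: [3.141, -0.003, -2.948]
force: [-0.6, 0.2, -0.7]
width: 0.0441
[ 0.66502542 -0.17037175] (array([ -1.4,   0.2, 127.8]), np.float64(-0.12))
```

View pics/m5.png

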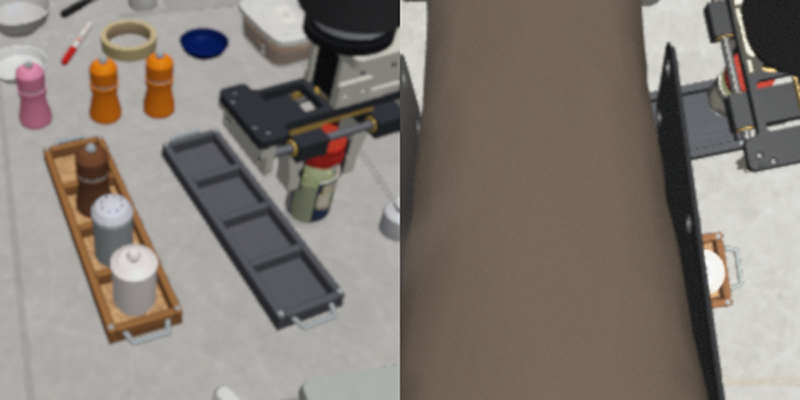

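```bash
python3 -m handwheel '[[[0.03,-0.0014,0,0.01,0],[0.03,-0.0014,0,0.03,0],[0.03,-0.0014,0,0.055,0],[0.03,-0.0014,0,0.08,0],[0.03,-0.0014,0,0.095,0],[0.03,-0.0014,0,0.1,0],[0.03,-0.0014,0,0.1,0]]]'
python3 - <<'E'
from h import *
p=rk((.6423,-.0556),DT,-.117);print(shift([*p,.027],np.radians(-168.8)))
a=grab_frame("side")[170:370,280:480]
b=grab_frame("top")[110:250,300:480]
cv2.imwrite("pics/m6.png",np.hstack([cv2.resize(a,(400,400),interpolation=2),cv2.resize(b,(400,400),interpolation=2)]))
E
```

```text
t: 8.6
eef_pos: [0.6638, -0.1689, 0.0543]
ee_rot: [3.141, -0.004, -2.946]
force: [1.5, 0.3, -0.9]
width: 0.0441
(array([-1. , -1.7, 27.3]), np.float64(0.01))
```

View pics/m6.png

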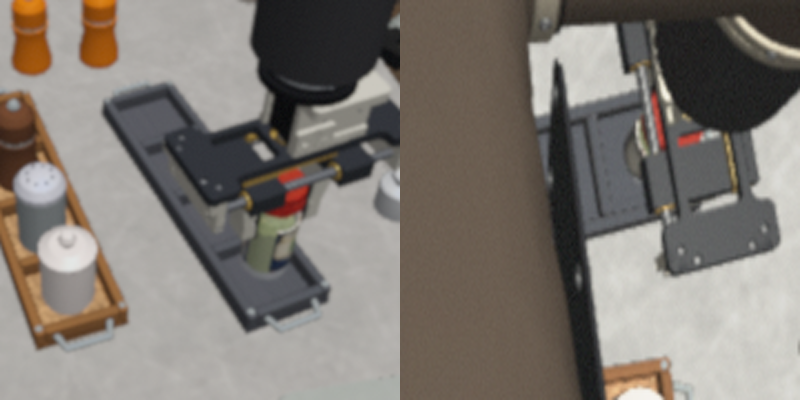

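```bash
python3 -m handwheel '[[[0.03,-0.001,-0.0015,0.006,0],[0.03,-0.001,-0.0015,0.014,0],[0.03,-0.001,-0.0015,0.021,0],[0.03,-0.001,-0.0015,0.024,0],[0.03,-0.001,-0.0015,0.025,0],[0.03,-0.001,-0.0015,0.025,0]]]'
python3 ov.py 11 300 170 150 150 4
```

```text
t: 9.2
eef_pos: [0.6667, -0.1707, 0.0315]
ee_rot: [-3.141, -0.001, -2.946]
force: [1.0, 0.1, -1.4]
width: 0.0441
[ 0.6667227  -0.1706561   0.03150024] 0.04409244133980886 [ 0.99410317  0.09029577 -1.3546836 ]
```

View pics/o11.png

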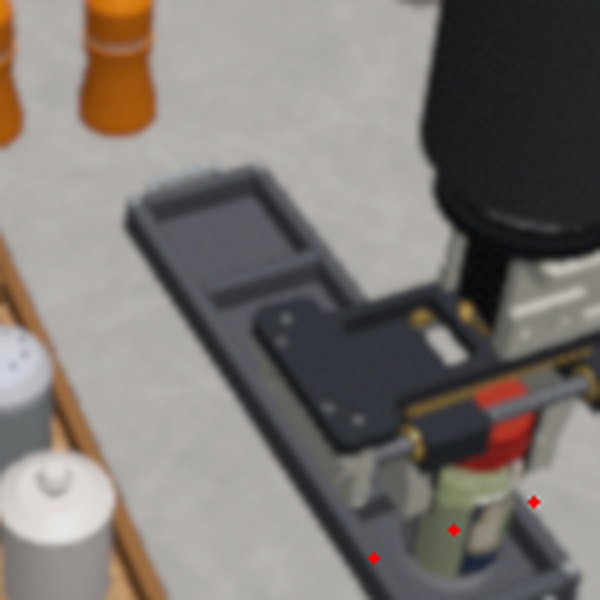

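```bash
python3 -m handwheel '[[[0.03,0.001,0,0.002,0],[0.03,0.001,0,0.004,0],[0.03,0.001,0,0.004,0],[0.03,0.001,0,0.004,0]]]';python3 -m handwheel '[[[0.03,0,0,0.001,0],[0.03,0,0,0.002,0],[0.03,0,0,0.002,0]]]'
```

```text
t: 9.58
eef_pos: [0.666, -0.1709, 0.0279]
ee_rot: [-3.141, -0.0, -2.946]
force: [-0.2, 0.5, -0.1]
width: 0.0442
t: 9.83
eef_pos: [0.6662, -0.1709, 0.0262]
ee_rot: [-3.141, -0.0, -2.946]
force: [0.2, 0.2, 1.7]
width: 0.0441
```

```bash
python3 -m handwheel '[[[0.03,0,0,0.001,0],[0.03,0,0,0.001,0]]]';python3 -m handwheel '[[[0.045,0,0,0.0,0],[0.05,0,0,0,0],[0.055,0,0,0,0],[0.065,0,0,0,0],[0.075,0,0,0,0],[0.08,0,0,0,0],[0.08,0,0,0,0],[0.08,0,0,0,0],[0.08,0,0,0,0]]]'
```

```text
t: 10.0
eef_pos: [0.6663, -0.171, 0.0262]
ee_rot: [-3.14, 0.0, -2.945]
force: [-1.4, 1.1, 6.0]
width: 0.044
t: 10.75
eef_pos: [0.6663, -0.171, 0.0261]
ee_rot: [-3.14, 0.0, -2.945]
force: [-0.1, -0.9, -0.6]
width: 0.0796
```

```bash
python3 -m handwheel '[[[0.085,0,0,-0.01,0],[0.085,0,0,-0.035,0],[0.085,0,0,-0.065,0],[0.085,0,0,-0.085,0],[0.085,0,0,-0.095,0],[0.085,0,0,-0.095,0]]]'
python3 - <<'E'
from h import *
print(shift([.4623,.0095,.12],np.radians(-173)))
for n in("side","top"): cv2.imwrite(f"pics/{n}3.png",grab_frame(n))
a=cv2.imread("pics/side3.png")[130:380,230:480];b=cv2.imread("pics/top3.png")[90:340,220:470]
cv2.imwrite("pics/m7.png",cv2.resize(np.hstack([a,b]),(800,400),interpolation=cv2.INTER_CUBIC))
E
```

```text
t: 11.25
eef_pos: [0.668, -0.1711, 0.125]
ee_rot: [-3.139, 0.006, -2.945]
force: [0.5, 0.3, 0.7]
width: 0.085
(array([166.5, 217.3,   3.5]), np.float64(4.26))
```

View pics/m7.png

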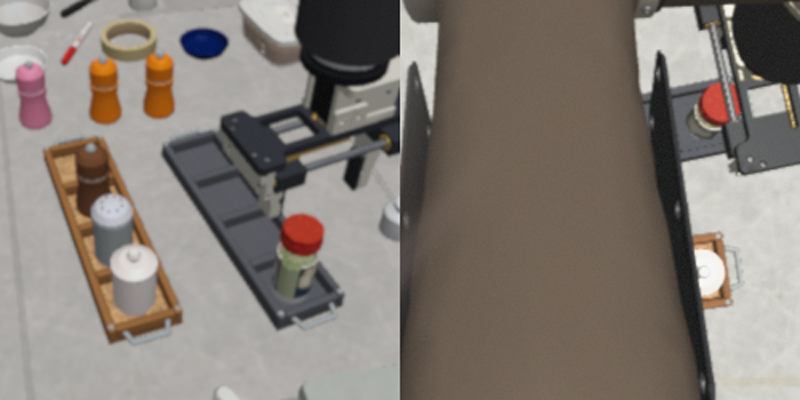

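The pepper jar stands upright in the right-hand compartment. The mill is next.

```bash
python3 -m handwheel '[[[0.085,0.008,0.011,0,0.2],[0.085,0.028,0.036,0,0.7],[0.085,0.050,0.065,0,1.3],[0.085,0.072,0.094,0,1.9],[0.085,0.094,0.123,0,2.5],[0.085,0.116,0.152,0,3.1],[0.085,0.138,0.181,0,3.7],[0.085,0.155,0.203,0,4.1],[0.085,0.1665,0.217,0.002,4.3],[0.085,0.1665,0.217,0.003,4.3],[0.085,0.1665,0.217,0.003,4.3]]]'
python3 - <<'E'
from h import *
print(shift([.4623,.0095,.028],np.radians(-173)))
E
python3 ov.py 12 220 130 150 150 4
```

```text
t: 12.27
eef_pos: [0.4591, 0.01, 0.117]
ee_rot: [-3.141, -0.001, -3.019]
force: [-0.1, -0.1, 0.1]
width: 0.0848
(array([-3.2, -0.8, 89. ]), np.float64(0.04))
[0.45914352 0.01002743 0.11701644] 0.08475860279747875 [-0.09002739 -0.12040002  0.05043282]
```

View pics/o12.png

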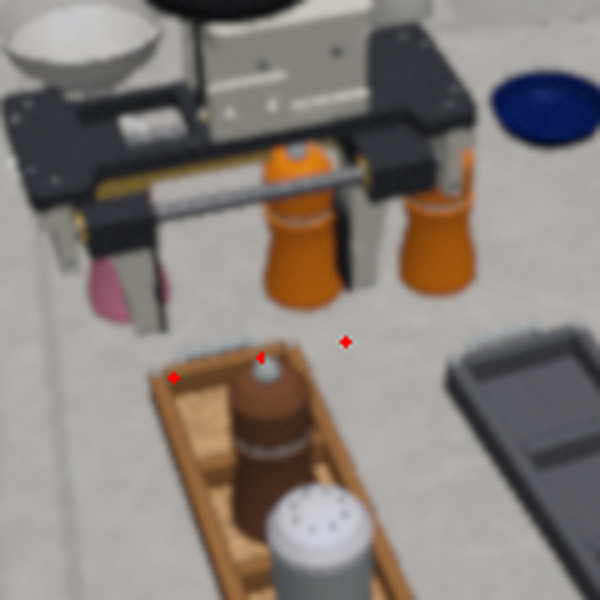

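```bash
python3 -m handwheel '[[[0.085,-0.003,-0.001,0.008,0],[0.085,-0.003,-0.001,0.03,0],[0.085,-0.003,-0.001,0.052,0],[0.085,-0.003,-0.001,0.072,0],[0.085,-0.003,-0.001,0.084,0],[0.085,-0.003,-0.001,0.089,0],[0.085,-0.003,-0.001,0.089,0]]]'
python3 ov.py 13 220 130 150 150 4
```

```text
t: 12.9
eef_pos: [0.4623, 0.0079, 0.0263]
ee_rot: [-3.139, -0.004, -3.021]
force: [-0.2, -0.3, 0.8]
width: 0.0851
[0.46226448 0.00794104 0.02625144] 0.0851484531387925 [-0.23762984 -0.28222567  0.84821896]
```

View pics/o13.png

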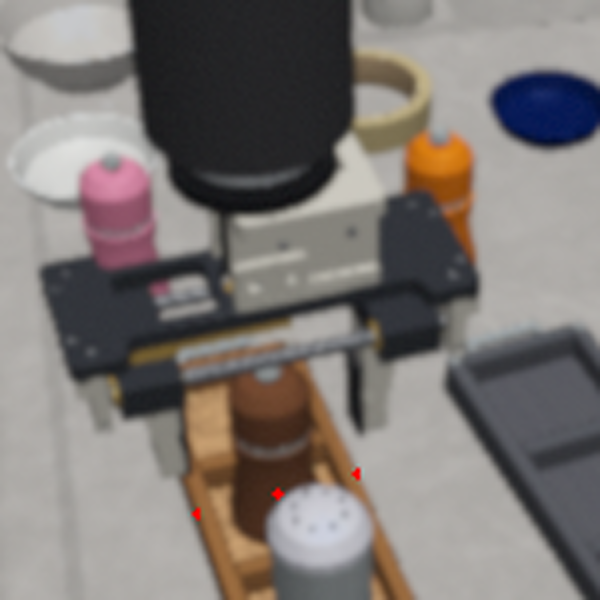

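```bash
python3 -m handwheel '[[[0.03,0,0.001,0,0],[0.03,0,0.001,0,0],[0.03,0,0.001,0,0],[0.03,0,0.001,0,0],[0.03,0,0.001,0,0],[0.03,0,0.001,0,0],[0.03,0,0.001,0,0],[0.03,0,0.001,0,0],[0.03,0,0.001,0,0],[0.03,0,0.001,0,0]]]' 30
python3 -m handwheel '[[[0.03,0,0,-0.008,0],[0.03,0,0,-0.025,0],[0.03,0,0,-0.05,0],[0.03,0,0,-0.075,0],[0.03,0,0,-0.1,0],[0.03,0,0,-0.12,0],[0.03,0,0,-0.127,0],[0.03,0,0,-0.127,0]]]' 
python3 - <<'E'
from h import *
p=rk((.6423,-.0556),DT,-.039);print(p,shift([*p,.155],np.radians(-168.8)))
E
python3 ov.py 14 220 100 150 150 4
```

```text
t: 13.78
eef_pos: [0.4631, 0.0094, 0.0275]
ee_rot: [-3.14, -0.002, -3.02]
force: [0.1, 0.5, 0.6]
width: 0.0413
t: 14.45
eef_pos: [0.4642, 0.0101, 0.1564]
ee_rot: [-3.141, 0.001, -3.02]
force: [-0.2, 0.5, -1.8]
width: 0.0415
[ 0.64987514 -0.09385725] (array([-171.7, -125.7,    1.8]), np.float64(-4.24))
[0.46423228 0.0100692  0.156441  ] 0.0414596889502384 [-0.20839754  0.48264046 -1.80818102]
```

View pics/o14.png

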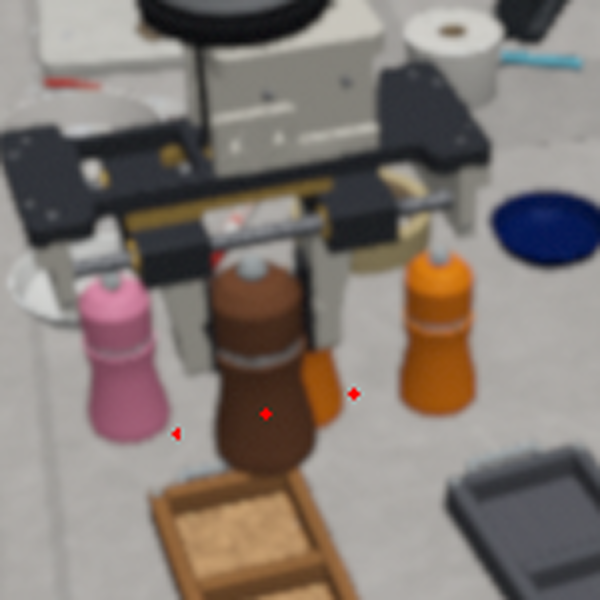

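```bash
python3 -m handwheel '[[[0.03,-0.008,-0.006,0,-0.2],[0.03,-0.027,-0.02,0,-0.7],[0.03,-0.050,-0.037,0,-1.3],[0.03,-0.074,-0.054,0,-1.9],[0.03,-0.098,-0.072,0,-2.5],[0.03,-0.122,-0.089,0,-3.1],[0.03,-0.146,-0.107,0,-3.7],[0.03,-0.163,-0.119,0,-4.1],[0.03,-0.172,-0.126,0,-4.2],[0.03,-0.172,-0.126,0,-4.2],[0.03,-0.172,-0.126,0,-4.2]]]'
python3 -m handwheel '[[[0.03,0,0,0.01,0],[0.03,0,0,0.03,0],[0.03,0,0,0.055,0],[0.03,0,0,0.08,0],[0.03,0,0,0.095,0],[0.03,0,0,0.1,0],[0.03,0,0,0.1,0]]]'
python3 - <<'E'
from h import *
p=rk((.6423,-.0556),DT,-.039);print(p,shift([*p,.0255],np.radians(-168.8)))
E
python3 ov.py 15 300 170 150 150 4
```

```text
t: 15.42
eef_pos: [0.6484, -0.0949, 0.1524]
ee_rot: [-3.141, -0.005, -2.948]
force: [-0.6, -0.1, -1.6]
width: 0.0416
t: 16.0
eef_pos: [0.646, -0.0946, 0.0507]
ee_rot: [3.141, -0.008, -2.948]
force: [0.3, 0.6, -1.0]
width: 0.0413
[ 0.64987514 -0.09385725] (array([-4.1,  0. , 25.2]), np.float64(-0.09))
[ 0.64601066 -0.09461864  0.05069319] 0.041250973030474855 [ 0.3432012   0.5963999  -0.95057206]
```

View pics/o15.png

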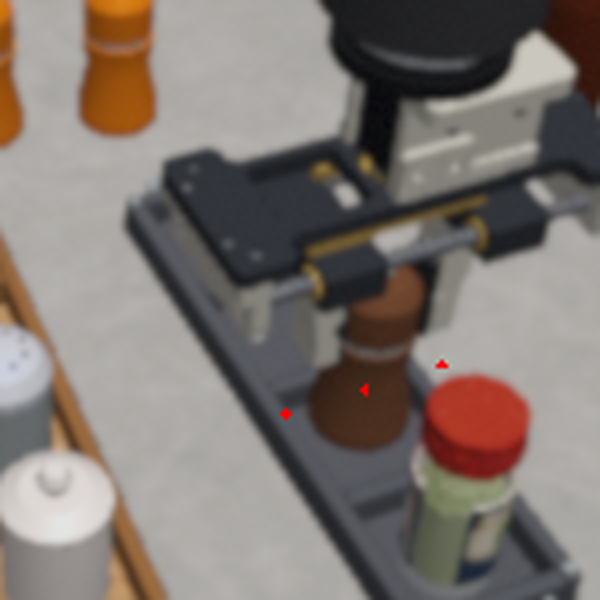

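```bash
python3 -m handwheel '[[[0.03,-0.002,0,0.004,0],[0.03,-0.003,0,0.009,0],[0.03,-0.003,0,0.015,0],[0.03,-0.003,0,0.020,0],[0.03,-0.003,0,0.021,0],[0.03,-0.003,0,0.021,0]]]'
python3 -m handwheel '[[[0.03,0,0,0.0015,0],[0.03,0,0,0.003,0],[0.03,0,0,0.003,0]]]'
python3 ov.py 16 300 170 150 150 4
```

```text
t: 16.55
eef_pos: [0.6497, -0.0942, 0.0307]
ee_rot: [-3.141, -0.007, -2.948]
force: [-0.2, 0.4, -0.8]
width: 0.0416
t: 16.8
eef_pos: [0.6495, -0.0943, 0.0274]
ee_rot: [-3.141, -0.007, -2.948]
force: [-0.1, -0.5, -0.9]
width: 0.0414
[ 0.64952361 -0.0942841   0.02739892] 0.04142937450778884 [-0.10100581 -0.48972231 -0.94625475]
```

View pics/o16.png

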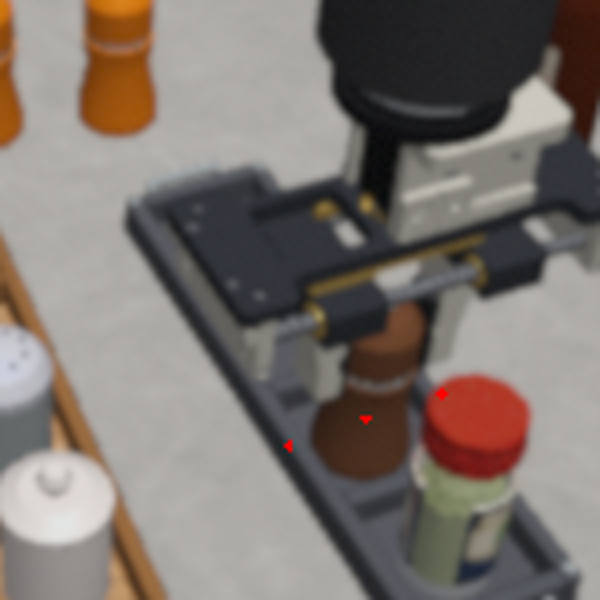

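```bash
python3 -m handwheel '[[[0.03,0,0,0.001,0],[0.03,0,0,0.0015,0],[0.03,0,0,0.0015,0]]]';python3 -m handwheel '[[[0.03,0,0,0.001,0],[0.03,0,0,0.001,0]]]'
```

```text
t: 17.1
eef_pos: [0.6496, -0.0943, 0.026]
ee_rot: [-3.141, -0.007, -2.948]
force: [-0.0, 0.4, -1.3]
width: 0.0415
t: 17.27
eef_pos: [0.6497, -0.0943, 0.0256]
ee_rot: [-3.141, -0.006, -2.948]
force: [-0.2, 0.2, 2.8]
width: 0.0416
```

Contact as expected. Release and retract.

```bash
python3 -m handwheel '[[[0.045,0,0,0,0],[0.05,0,0,0,0],[0.055,0,0,0,0],[0.065,0,0,0,0],[0.075,0,0,0,0],[0.08,0,0,0,0],[0.08,0,0,0,0],[0.08,0,0,0,0],[0.08,0,0,-0.01,0],[0.085,0,0,-0.035,0],[0.085,0,0,-0.065,0],[0.085,0,0,-0.085,0],[0.085,0,0,-0.095,0],[0.085,0,0,-0.095,0]]]'
python3 - <<'E'
from h import *
print(shift([.4713,-.0738,.12],np.radians(-173)))
for n in("side","top"): cv2.imwrite(f"pics/{n}4.png",grab_frame(n))
a=cv2.imread("pics/side4.png")[130:380,230:480];b=cv2.imread("pics/top4.png")[90:340,220:470]
cv2.imwrite("pics/m8.png",cv2.resize(np.hstack([a,b]),(800,400),interpolation=cv2.INTER_CUBIC))
E
```

```text
t: 18.43
eef_pos: [0.6521, -0.0941, 0.1243]
ee_rot: [-3.14, -0.001, -2.947]
force: [-0.8, -0.7, -0.5]
width: 0.0849
(array([173.5,  54.9,   4.4]), np.float64(4.14))
```

View pics/m8.png

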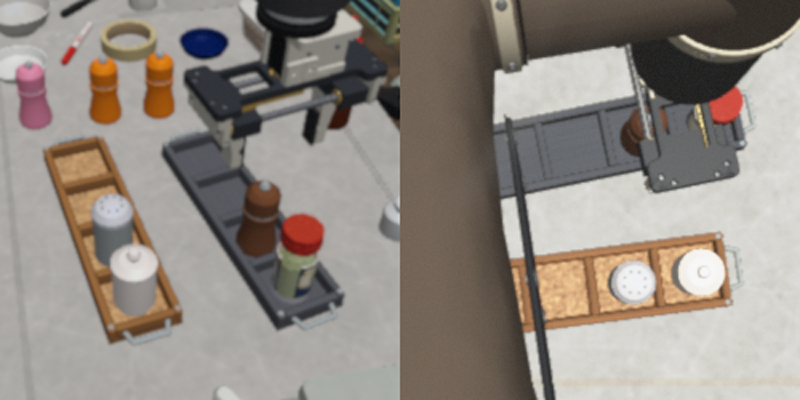

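```bash
python3 -m handwheel '[[[0.087,0.008,0.003,0,0.2],[0.087,0.027,0.009,0,0.7],[0.087,0.050,0.016,0,1.3],[0.087,0.075,0.024,0,1.9],[0.087,0.1,0.032,0,2.5],[0.087,0.125,0.040,0,3.1],[0.087,0.150,0.047,0,3.7],[0.087,0.166,0.052,0.002,4.1],[0.087,0.173,0.055,0.004,4.1],[0.087,0.173,0.055,0.004,4.1],[0.087,0.173,0.055,0.004,4.1]]]'
python3 - <<'E'
from h import *
print(shift([.4713,-.0738,.005],np.radians(-173)))
E
python3 ov.py 17 220 150 150 150 4
```

```text
t: 19.45
eef_pos: [0.4696, -0.0733, 0.1173]
ee_rot: [-3.141, -0.007, -3.019]
force: [1.0, -0.2, 0.3]
width: 0.0867
(array([ -2.3,  -0.6, 112.3]), np.float64(0.05))
[ 0.46961244 -0.07330588  0.11734938] 0.0867315892459 [ 0.96344761 -0.15006188  0.25646985]
```

View pics/o17.png

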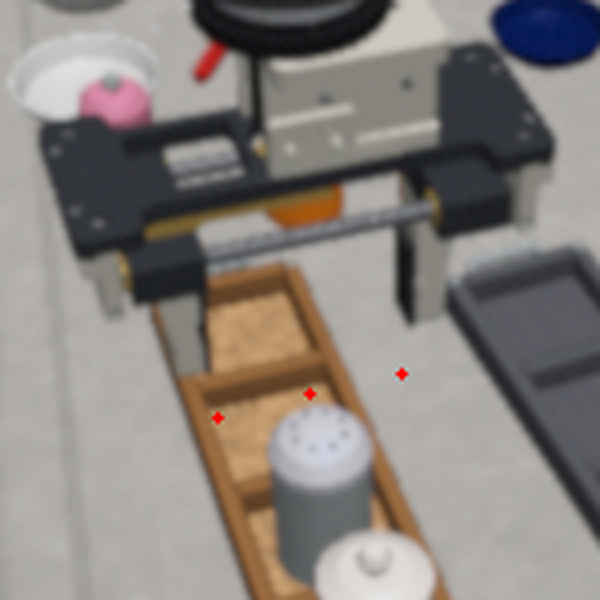

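```bash
python3 -m handwheel '[[[0.087,-0.002,-0.001,0.008,0],[0.087,-0.002,-0.001,0.03,0],[0.087,-0.002,-0.001,0.055,0],[0.087,-0.002,-0.001,0.08,0],[0.087,-0.002,-0.001,0.1,0],[0.087,-0.002,-0.001,0.104,0],[0.087,-0.002,-0.001,0.104,0]]]'
python3 - <<'E'
from h import *
print(shift([.4713,-.0738,.005],np.radians(-173)))
E
python3 ov.py 18 220 180 150 150 4
```

```text
t: 20.08
eef_pos: [0.4709, -0.0747, 0.0116]
ee_rot: [-3.14, -0.011, -3.019]
force: [-0.1, 0.8, 0.9]
width: 0.0871
(array([-0.5,  0.9,  6.5]), np.float64(0.02))
[ 0.47093145 -0.07469723  0.01155378] 0.08714423635483831 [-0.07373829  0.84770804  0.86805553]
```

View pics/o18.png

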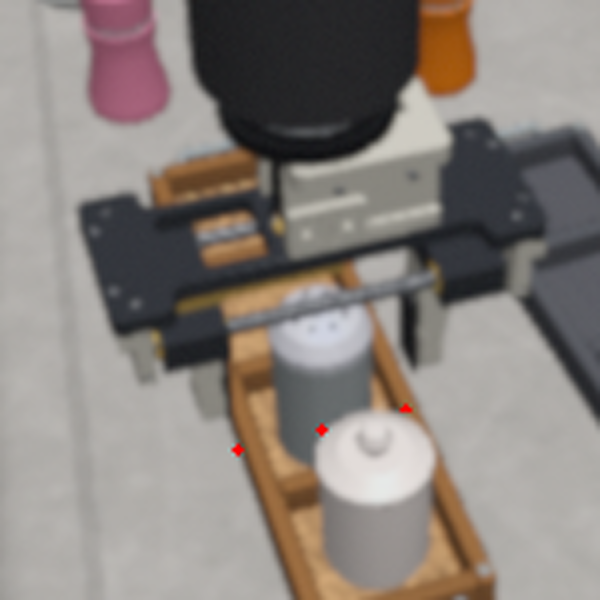

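```bash
python3 -m handwheel '[[[0.087,-0.0005,0.001,0.003,0],[0.087,-0.0005,0.001,0.005,0],[0.087,-0.0005,0.001,0.005,0],[0.03,-0.0005,0.001,0.005,0],[0.03,-0.0005,0.001,0.005,0],[0.03,-0.0005,0.001,0.005,0],[0.03,-0.0005,0.001,0.005,0],[0.03,-0.0005,0.001,0.005,0],[0.03,-0.0005,0.001,0.005,0],[0.03,-0.0005,0.001,0.005,0],[0.03,-0.0005,0.001,0.005,0],[0.03,-0.0005,0.001,0.005,0],[0.03,-0.0005,0.001,0.005,0]]]' 30
python3 -m handwheel '[[[0.03,0,0,-0.008,0],[0.03,0,0,-0.025,0],[0.03,0,0,-0.05,0],[0.03,0,0,-0.075,0],[0.03,0,0,-0.1,0],[0.03,0,0,-0.12,0],[0.03,0,0,-0.127,0],[0.03,0,0,-0.127,0]]]' 
python3 - <<'E'
from h import *
p=rk((.6423,-.0556),DT,.039);print(p,shift([*p,.13],np.radians(-168.8)))
E
python3 ov.py 19 220 120 150 150 4
```

```text
t: 21.22
eef_pos: [0.4722, -0.0735, 0.0078]
ee_rot: [-3.14, -0.008, -3.019]
force: [0.1, 0.1, 0.2]
width: 0.0475
t: 21.88
eef_pos: [0.4744, -0.0729, 0.1368]
ee_rot: [-3.141, -0.004, -3.019]
force: [0.6, -0.7, -1.7]
width: 0.0476
[ 0.63472486 -0.01734275] (array([-166. ,   35.5,    6. ]), np.float64(-4.15))
[ 0.47435206 -0.07293008  0.13679903] 0.0475830103512885 [ 0.59173697 -0.69508312 -1.73816882]
```

View pics/o19.png

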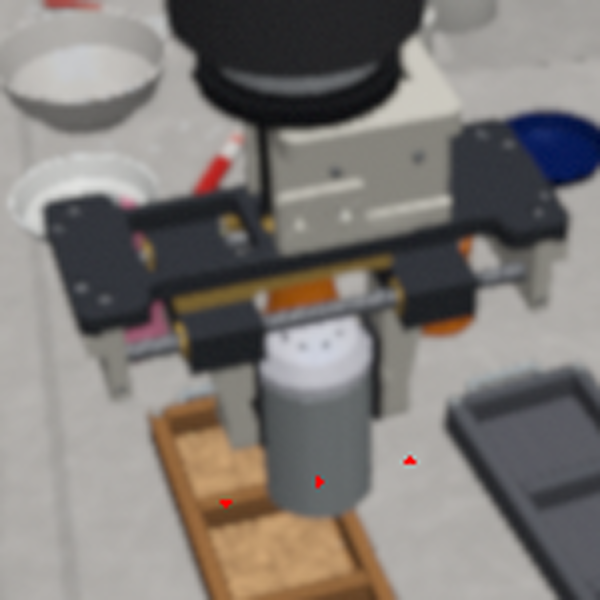

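```bash
python3 -m handwheel '[[[0.03,-0.008,0.002,0,-0.2],[0.03,-0.027,0.006,0,-0.7],[0.03,-0.050,0.011,0,-1.3],[0.03,-0.074,0.016,0,-1.9],[0.03,-0.098,0.021,0,-2.5],[0.03,-0.122,0.026,0,-3.1],[0.03,-0.144,0.031,0,-3.7],[0.03,-0.160,0.034,0,-4.1],[0.03,-0.166,0.0355,0,-4.2],[0.03,-0.166,0.0355,0,-4.2],[0.03,-0.166,0.0355,0,-4.2]]]'
python3 -m handwheel '[[[0.03,-0.001,0,0.01,0],[0.03,-0.002,0,0.03,0],[0.03,-0.003,0,0.055,0],[0.03,-0.003,0,0.08,0],[0.03,-0.003,0,0.095,0],[0.03,-0.003,0,0.1,0],[0.03,-0.003,0,0.1,0]]]'
python3 - <<'E'
from h import *
p=rk((.6423,-.0556),DT,.039);print(p,shift([*p,.0058],np.radians(-168.8)))
E
python3 ov.py 20 300 170 150 150 4
```

```text
t: 22.85
eef_pos: [0.6327, -0.0175, 0.1321]
ee_rot: [-3.141, -0.01, -2.946]
force: [-1.1, -0.5, -1.8]
width: 0.0479
t: 23.43
eef_pos: [0.6328, -0.0177, 0.0304]
ee_rot: [-3.141, -0.013, -2.946]
force: [-0.5, -0.1, -1.2]
width: 0.0475
[ 0.63472486 -0.01734275] (array([-2.3, -0. , 24.6]), np.float64(-0.01))
[ 0.63283399 -0.01769736  0.03038084] 0.04754308235800186 [-0.5336784  -0.06557558 -1.21386312]
```

View pics/o20.png

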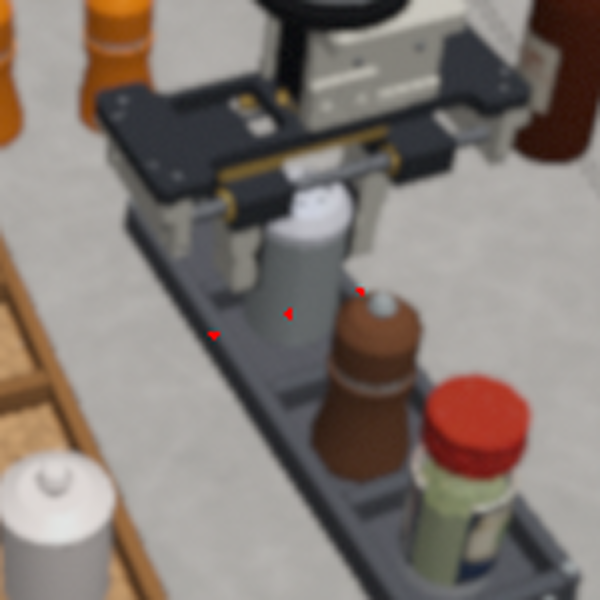

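```bash
python3 -m handwheel '[[[0.03,-0.001,0,0.004,0],[0.03,-0.002,0,0.009,0],[0.03,-0.002,0,0.015,0],[0.03,-0.002,0,0.020,0],[0.03,-0.002,0,0.021,0],[0.03,-0.002,0,0.021,0]]]'
python3 -m handwheel '[[[0.03,0,0,0.0015,0],[0.03,0,0,0.002,0],[0.03,0,0,0.002,0]]]'
python3 -m handwheel '[[[0.03,0,0,0.0007,0],[0.03,0,0,0.0015,0],[0.03,0,0,0.0015,0]]]'
```

```text
t: 23.98
eef_pos: [0.6354, -0.0173, 0.0103]
ee_rot: [-3.141, -0.012, -2.946]
force: [0.0, -0.4, -1.7]
width: 0.0475
t: 24.23
eef_pos: [0.6354, -0.0172, 0.0083]
ee_rot: [-3.141, -0.012, -2.946]
force: [0.2, -0.5, -1.9]
width: 0.0474
t: 24.48
eef_pos: [0.6353, -0.0172, 0.0067]
ee_rot: [-3.141, -0.012, -2.946]
force: [-0.3, -0.1, -1.2]
width: 0.0476
```

```bash
python3 -m handwheel '[[[0.03,0,0,0.0007,0],[0.03,0,0,0.001,0],[0.03,0,0,0.001,0]]]'
python3 -m handwheel '[[[0.03,0,0,0.001,0],[0.03,0,0,0.001,0]]]'
python3 ov.py 21 300 170 150 150 4
```

```text
t: 24.73
eef_pos: [0.6354, -0.0172, 0.0059]
ee_rot: [-3.141, -0.012, -2.946]
force: [-1.3, 0.3, 0.5]
width: 0.0475
t: 24.9
eef_pos: [0.6355, -0.0173, 0.0059]
ee_rot: [-3.141, -0.012, -2.946]
force: [-3.9, 0.0, 6.5]
width: 0.0474
[ 0.63545041 -0.01726174  0.00588687] 0.047429485943298856 [-3.85071374  0.04782159  6.53029036]
```

View pics/o21.png

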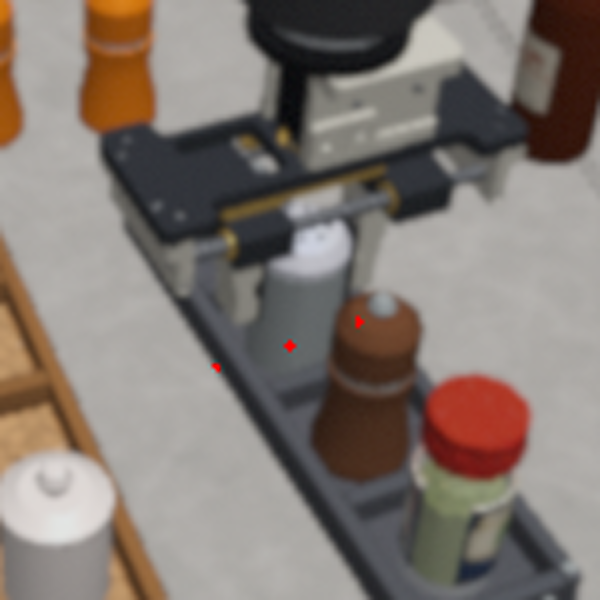

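```bash
python3 -m handwheel '[[[0.05,0,0,0,0],[0.053,0,0,0,0],[0.06,0,0,0,0],[0.065,0,0,0,0],[0.075,0,0,0,0],[0.085,0,0,0,0],[0.085,0,0,0,0],[0.085,0,0,0,0],[0.085,0,0,-0.01,0],[0.085,0,0,-0.035,0],[0.085,0,0,-0.065,0],[0.085,0,0,-0.09,0],[0.085,0,0,-0.11,0],[0.085,0,0,-0.115,0],[0.085,0,0,-0.115,0]]]'
python3 - <<'E'
from h import *
print(shift([.4828,-.1500,.12],np.radians(-173)))
for n in("side","top"): cv2.imwrite(f"pics/{n}5.png",grab_frame(n))
a=cv2.imread("pics/side5.png")[130:380,230:480];b=cv2.imread("pics/top5.png")[90:340,220:470]
cv2.imwrite("pics/m9.png",cv2.resize(np.hstack([a,b]),(800,400),interpolation=cv2.INTER_CUBIC))
E
```

```text
t: 26.2
eef_pos: [0.6381, -0.0167, 0.1238]
ee_rot: [-3.141, -0.007, -2.945]
force: [0.8, -0.7, -0.6]
width: 0.085
(array([ 178.3, -100.5,    5.1]), np.float64(4.24))
```

View pics/m9.png

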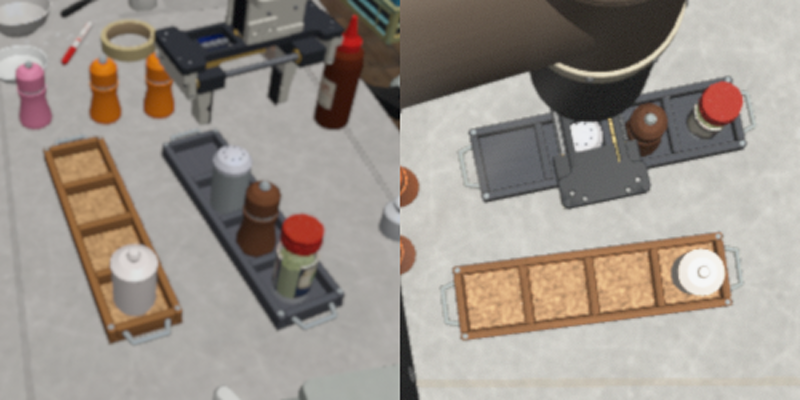

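All three stand upright in the right order. Now the mustard pot.

```bash
python3 -m handwheel '[[[0.087,0.008,-0.005,0,0.2],[0.087,0.027,-0.015,0,0.7],[0.087,0.050,-0.028,0,1.3],[0.087,0.075,-0.042,0,1.9],[0.087,0.1,-0.056,0,2.5],[0.087,0.125,-0.070,0,3.1],[0.087,0.150,-0.084,0,3.7],[0.087,0.168,-0.095,0.002,4.1],[0.087,0.178,-0.1,0.004,4.2],[0.087,0.178,-0.1005,0.004,4.2],[0.087,0.178,-0.1005,0.004,4.2]]]'
python3 -m handwheel '[[[0.087,-0.001,0,0.01,0],[0.087,-0.002,0,0.03,0],[0.087,-0.003,0,0.05,0],[0.087,-0.003,0,0.06,0],[0.087,-0.003,0,0.06,0],[0.087,-0.003,0,0.06,0]]]'
python3 - <<'E'
from h import *
print(shift([.4828,-.1500,.005],np.radians(-173)))
E
python3 ov.py 22 240 170 150 150 4; python3 ov.py 22t 330 190 130 130 4 top
```

```text
t: 27.22
eef_pos: [0.4806, -0.1505, 0.1183]
ee_rot: [-3.14, -0.013, -3.02]
force: [0.2, 0.3, 0.1]
width: 0.0871
t: 27.72
eef_pos: [0.4829, -0.15, 0.0576]
ee_rot: [-3.14, -0.015, -3.019]
force: [0.6, -0.6, 0.9]
width: 0.0872
(array([-0.6,  0.1, 52.6]), np.float64(0.02))
[ 0.48292752 -0.15003235  0.05762717] 0.08721755845119583 [ 0.6022244  -0.64234274  0.92796189]
[ 0.48353877 -0.15008018  0.0584265 ] 0.08713692864604541 [ 0.8458577  -0.12035746 -0.42420007]
```

View pics/o22.png

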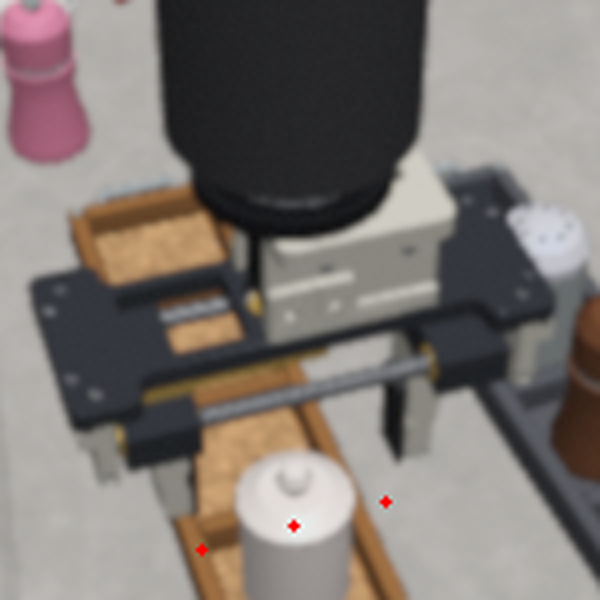

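View pics/o22t.png

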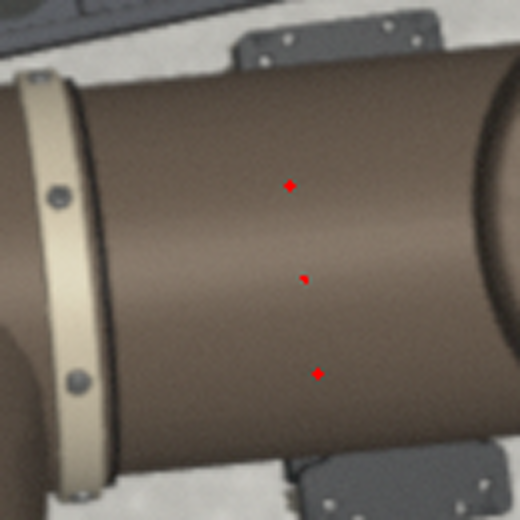

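```bash
python3 -m handwheel '[[[0.087,0,0,0.01,0],[0.087,0,0,0.025,0],[0.087,0,0,0.04,0],[0.087,0,0,0.05,0],[0.087,0,0,0.054,0],[0.087,0,0,0.055,0],[0.087,0,0,0.055,0]]]'
python3 ov.py 23 240 170 150 150 4
```

```text
t: 28.4
eef_pos: [0.4834, -0.1503, 0.004]
ee_rot: [-3.14, -0.012, -3.019]
force: [0.6, 0.4, 0.6]
width: 0.0869
[ 0.48343631 -0.15029359  0.00402319] 0.08692809603911565 [0.58506019 0.44026714 0.59702853]
```

View pics/o23.png

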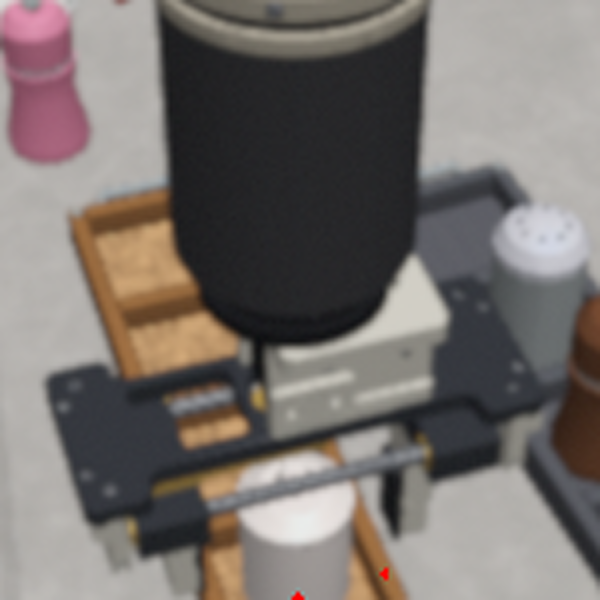

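```bash
python3 -m handwheel '[[[0.03,0,0,0,0],[0.03,0,0,0,0],[0.03,0,0,0,0],[0.03,0,0,0,0],[0.03,0,0,0,0],[0.03,0,0,0,0],[0.03,0,0,0,0],[0.03,0,0,0,0],[0.03,0,0,0,0],[0.03,0,0,0,0]]]' 30
python3 -m handwheel '[[[0.03,0,0,-0.008,0],[0.03,0,0,-0.025,0],[0.03,0,0,-0.05,0],[0.03,0,0,-0.075,0],[0.03,0,0,-0.1,0],[0.03,0,0,-0.125,0],[0.03,0,0,-0.140,0],[0.03,0,0,-0.145,0],[0.03,0,0,-0.145,0]]]' 
python3 - <<'E'
from h import *
p=rk((.6423,-.0556),DT,.117);print(p,shift([*p,.148],np.radians(-168.8)))
E
python3 ov.py 24 240 120 150 150 4
```

```text
t: 29.28
eef_pos: [0.4838, -0.1503, 0.0045]
ee_rot: [-3.14, -0.011, -3.019]
force: [-0.1, 0.1, 1.3]
width: 0.05
t: 30.03
eef_pos: [0.4859, -0.1498, 0.1508]
ee_rot: [-3.14, -0.008, -3.019]
force: [0.9, -0.1, -1.3]
width: 0.0505
[0.61957458 0.05917175] (array([-158.2,  191. ,    1.1]), np.float64(-4.18))
[ 0.48589583 -0.14976259  0.15077814] 0.050463375646740756 [ 0.85263315 -0.06280931 -1.27408898]
```

View pics/o24.png

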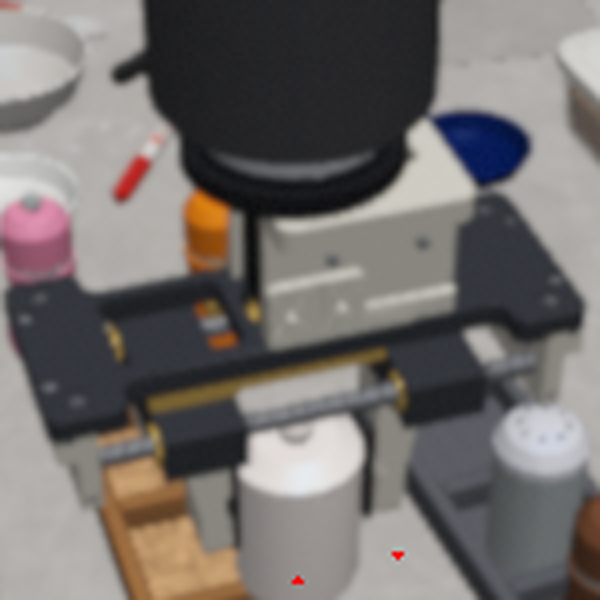

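```bash
python3 -m handwheel '[[[0.03,-0.007,0.008,0,-0.2],[0.03,-0.023,0.028,0,-0.6],[0.03,-0.043,0.052,0,-1.1],[0.03,-0.063,0.076,0,-1.6],[0.03,-0.083,0.100,0,-2.1],[0.03,-0.103,0.124,0,-2.6],[0.03,-0.123,0.148,0,-3.1],[0.03,-0.142,0.171,0,-3.6],[0.03,-0.153,0.185,0,-4],[0.03,-0.158,0.191,0,-4.2],[0.03,-0.158,0.191,0,-4.2],[0.03,-0.158,0.191,0,-4.2]]]'
python3 -m handwheel '[[[0.03,-0.001,0,0.01,0],[0.03,-0.002,0,0.03,0],[0.03,-0.003,0,0.055,0],[0.03,-0.003,0,0.08,0],[0.03,-0.003,0,0.1,0],[0.03,-0.003,0,0.115,0],[0.03,-0.003,0,0.12,0],[0.03,-0.003,0,0.12,0]]]'
python3 - <<'E'
from h import *
p=rk((.6423,-.0556),DT,.117);print(p,shift([*p,.0025],np.radians(-168.8)))
E
python3 ov.py 25 300 150 150 150 4
```

```text
t: 31.08
eef_pos: [0.6177, 0.059, 0.1462]
ee_rot: [-3.141, -0.013, -2.946]
force: [-0.4, 0.7, -0.9]
width: 0.0503
t: 31.75
eef_pos: [0.6176, 0.0578, 0.0245]
ee_rot: [-3.14, -0.016, -2.947]
force: [-0.1, 0.5, -0.5]
width: 0.05
[0.61957458 0.05917175] (array([-2.6,  1. , 21.9]), np.float64(-0.06))
[0.61756198 0.05779673 0.02447836] 0.049975451756768215 [-0.05658195  0.52404756 -0.54408813]
```

View pics/o25.png

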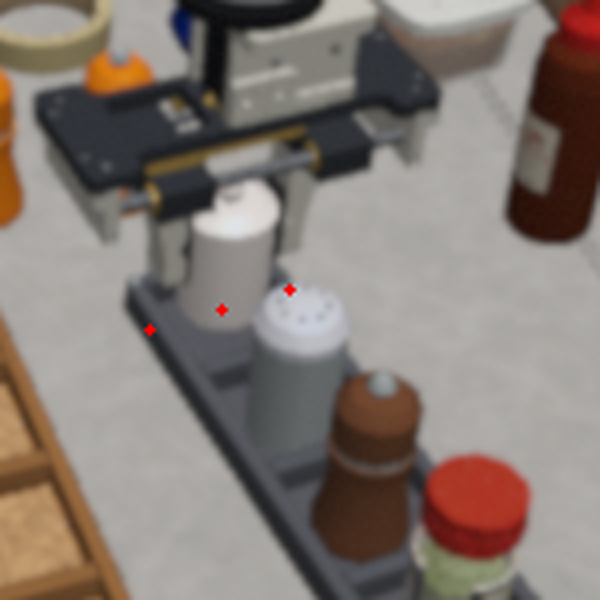

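```bash
python3 -m handwheel '[[[0.03,-0.001,0.001,0.004,0],[0.03,-0.0025,0.001,0.009,0],[0.03,-0.0025,0.001,0.014,0],[0.03,-0.0025,0.001,0.017,0],[0.03,-0.0025,0.001,0.018,0],[0.03,-0.0025,0.001,0.018,0]]]'
python3 -m handwheel '[[[0.03,0,0,0.0015,0],[0.03,0,0,0.002,0],[0.03,0,0,0.002,0]]]'
python3 -m handwheel '[[[0.03,0,0,0.0007,0],[0.03,0,0,0.0015,0],[0.03,0,0,0.0015,0]]]'
```

```text
t: 32.3
eef_pos: [0.6204, 0.0596, 0.0075]
ee_rot: [-3.14, -0.015, -2.946]
force: [-0.3, 0.5, -1.8]
width: 0.05
t: 32.55
eef_pos: [0.6203, 0.0596, 0.0055]
ee_rot: [-3.14, -0.015, -2.946]
force: [-0.2, 0.5, -1.1]
width: 0.0498
t: 32.8
eef_pos: [0.6202, 0.0596, 0.0038]
ee_rot: [-3.14, -0.015, -2.947]
force: [0.8, -0.9, -1.6]
width: 0.0498
```

```bash
python3 -m handwheel '[[[0.03,0,0,0.0007,0],[0.03,0,0,0.001,0],[0.03,0,0,0.001,0]]]'
python3 -m handwheel '[[[0.03,0,0,0.001,0],[0.03,0,0,0.001,0]]]'
python3 ov.py 26 300 150 150 150 4
```

```text
t: 33.05
eef_pos: [0.6202, 0.0596, 0.0027]
ee_rot: [-3.14, -0.015, -2.946]
force: [-0.1, -0.5, -1.4]
width: 0.05
t: 33.22
eef_pos: [0.6203, 0.0596, 0.0025]
ee_rot: [-3.14, -0.014, -2.946]
force: [-3.2, 0.5, 6.1]
width: 0.0497
[0.62033197 0.05958638 0.00254991] 0.049710322391607165 [-3.15784285  0.49086979  6.09375471]
```

View pics/o26.png

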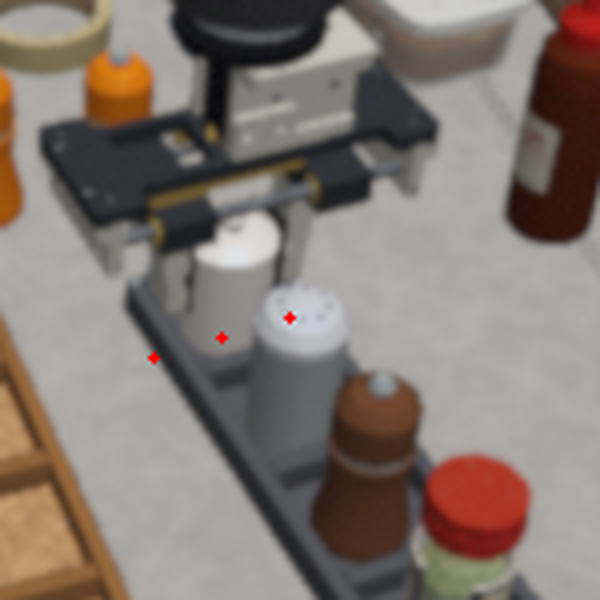

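Contact; release, retract, and move aside for a clear look.

```bash
python3 -m handwheel '[[[0.053,0,0,0,0],[0.056,0,0,0,0],[0.06,0,0,0,0],[0.065,0,0,0,0],[0.075,0,0,0,0],[0.087,0,0,0,0],[0.087,0,0,0,0],[0.087,0,0,0,0],[0.087,0,0,-0.01,0],[0.087,0,0,-0.035,0],[0.087,0,0,-0.07,0],[0.087,0,0,-0.105,0],[0.087,0,0,-0.14,0],[0.087,0,0,-0.17,0],[0.087,0,0,-0.18,0],[0.087,0,0,-0.18,0]]]'
python3 -m handwheel '[[[0.087,0,0.02,0,0],[0.087,0.01,0.05,0,0],[0.087,0.02,0.08,0,0],[0.087,0.03,0.11,0,0],[0.087,0.04,0.14,0,0],[0.087,0.05,0.17,0,0],[0.087,0.06,0.2,0,0],[0.087,0.07,0.23,0,0],[0.087,0.08,0.26,0,0],[0.087,0.08,0.28,0,0],[0.087,0.08,0.28,0,0],[0.087,0.08,0.28,0,0]]]'
python3 - <<'E'
from h import *
for n in("side","top"): cv2.imwrite(f"pics/{n}6.png",grab_frame(n))
a=cv2.imread("pics/side6.png")[130:380,230:480];b=cv2.imread("pics/top6.png")[90:340,220:470]
cv2.imwrite("pics/m10.png",cv2.resize(np.hstack([a,b]),(800,400),interpolation=cv2.INTER_CUBIC))
E
```

```text
t: 34.6
eef_pos: [0.6248, 0.0608, 0.1873]
ee_rot: [-3.141, -0.007, -2.946]
force: [0.2, 1.2, 1.0]
width: 0.0871
t: 35.6
eef_pos: [0.4908, 0.3205, 0.1867]
ee_rot: [-3.14, -0.009, -2.944]
force: [-0.4, -0.1, 0.3]
width: 0.087
```

View pics/m10.png

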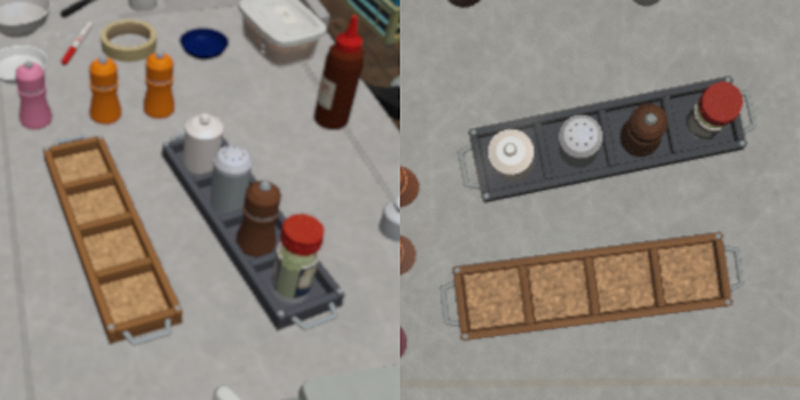

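The dark rack now holds, left to right, the mustard pot, shaker, mill and pepper jar. All are upright, each in its own compartment, and the robot is clear.

```bash
python3 -c "
from station import arm
print(arm.job_done())"
```

```text
the job is handed in; nothing more can be done
None
```

The four containers now stand in the dark rack in reverse order. From left to right they are the mustard pot, steel shaker, wooden mill and pepper jar. I handed the job in at about 36 s of the 96 s allowed.

- **Final check:** The last side and top pictures show all four upright, one to a compartment. The wooden rack is empty and the arm is well clear. In the readings I took, each container touched its floor with about 3 to 7 N before I let go.
- **Disagreement:** The reported tool height was about 37 mm lower than the fingertips appeared in the pictures; its sideways position agreed to a few millimetres. I went by the pictures for the grasp heights. For setting down I used only relative heights, and all four containers touched the floor within 1 mm of where I expected.
- **Smaller mismatch:** The two cameras disagreed on the rack positions by about 3 to 5 mm. I took a value between them, which fitted within the roughly 9 mm of clearance in each compartment.

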